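# Sort valves by weight and load the test rig with its lockout lever

## Robot

A 6-joint arm with a two-finger parallel gripper is mounted at the origin on the work surface. World frame = base frame: x ahead of the robot, y to its left, z up, the work surface at z = 0. Lengths are in mm, angles in degrees, forces in N, time in s.
With the tool pointing down it reaches from about 300 to 850 mm from the base axis. Payload 4.2 kg.
Tool frame: the origin (TCP) lies between the finger pads; the fingertips stand 22 mm ahead of it and the grasp point (between the pads) lies 3 mm ahead of it; z points along the fingers, y is the direction in which the jaws open and shut (so a half turn about z gives the same grasp; the last joint's range is limited). The gripper opens to 91 mm and grips with 3 to 60 N. Pads are 32 mm wide; open, the fingers measure 118 mm over their backs; the gripper's body (76 mm by 178 mm) begins 60 mm behind the grasp point.
Start: joints at [-1.146, 18.312, 89.639, -0, 72.044, -1.146], TCP at [575.014, 0, 235.976] pointing down, gripper open.
Joint ranges: [-177.97, 177.97], [-48.28, 115.42], [12.27, 149.76], [-77.06, 257.06], [2.81, 150.46], [-146.56, 146.56]. Speed limits (degrees/s): [147.25, 147.25, 180, 180, 180, 180].

## Interface

Orientations are given as [roll, pitch, yaw] about the fixed x, y, z axes, in that order (R = Rz(yaw) Ry(pitch) Rx(roll)).
In Python, from workcell import telemetry, cams, env gives the robot as it stands.
- The arm moves only by the shell command python3 -m inch 'ROWS' [FORCE]. ROWS is JSON, a list of rows, each an object of numbers: "x", "y", "z": the shift along the tool's x, y, z in cm; "yaw": the turn about the tool's z in units of 5 degrees (1.0 is 5 degrees); "gripper": the gripper's target within -1 to 1 (fully open at 1, half-way at 0, shut at -1). A call has 1 to 12 rows; each row shifts and turns the commanded pose from where the row before left it, along the tool's axes as they then stand; what a row does not reach is not made up. A row lasts 1/12 s, in which the tool goes at most 41.7 mm and 7.16 degrees, less where a joint would pass 70% of its speed; a pose out of reach is approached as far as the arm can. A call is refused whole if a number of a shift passes 4.17 or a number of a turn 1, either way. A call with a gripper value outside its range is refused whole. The fingers move at their own pace and stop on an object; FORCE is the grip in N (left out, the last holds). Time passes only in rows, so rows that do not move let the fingers close. It gives the time, the measured TCP pose, the force and the opening at its end, in the units of the state.
- telemetry.state(): the state, without advancing time (a new reading comes with each control period).
- cams.grab_frame(name): name is "scene" or "side" or "wrist"; returns a dict with "pixels" (480x640x3 uint8, red, green, blue), "mtx" (3x3 intrinsics, pixels), "rvec" (rotation vector, rad) and "tvec" (3), from world to camera coordinates, as OpenCV has them. Camera axes: x right, y down, z forward; pixel columns grow to the right and rows downward; lengths in mm; the calibration is good to about 2 mm. A picture is of the moment at which its call begins. There is no depth.
- env.job_done(): hands the job in, once; it reports no verdict.
The state is a dict: "time_s": time; "qpos": joint angles; "qvel": joint speeds; "effort": joint torques, N m; "ee_pos": TCP position; "ee_rot": TCP orientation; "force": force on the tool from outside, world axes, zero at the start; "torque": the same for the moment, N m; "gripper_width": finger opening in mm.
Only numpy, scipy, OpenCV 4.12 (cv2) and the standard library are available. Lean on these libraries where they do the work, as an engineer would, in place of code of your own. Each camera call takes 0.05 s, during which the arm holds its last target. There are 200 camera calls.

## Task

Open the test rig's sliding cover: lift the red lockout collar on the lever and push the lever away over the gate until it stands fully open with the collar dropped home. The ball valves on the dark mat look alike, but some are empty shells less than half the weight of complete ones: feel which is which, stand every complete valve upright on the floor of the rig's tray and put every empty shell in the blue bin. With all of them sorted, lift the collar again and bring the lever back until the cover is fully shut and the collar is home, and leave the wrench, gauge and white-knob valve alone.

Things in the scene. Friction and masses are not known exactly. Their poses are not given: they have to be found in the camera images.
- rig: fixed test rig, dark steel base plate 12 mm thick: tray under a frosted sliding cover on its left, lever on its right. Origin on the bench; x points away from the robot at yaw 0, y left. Base spans x -130 to 370, y +-190 mm. Cover (250 mm wide, top 75 mm above the bench) shut hides the tray; open, it has slid 240 mm along +x, off the tray
- tray (a point): centre of the tray's inner floor (12 mm above the bench), axes as the rig's. Inside 220 x 220 mm, walls 20 mm high, 5 mm thick, dark rubber floor
- lever_pivot (a point): the lever's pivot, 50 mm above the bench, axes as the rig's; the lever swings about the y axis through it. Steel rod of radius 6 mm, rounded top 145 mm from the pivot
- lever (a joint): lever angle, rad: 0 = cover shut, 0.8 = cover open; lean from upright towards the rig's +x = value - 0.4. Moves the cover 0.3 m per rad; friction about 0.2 N m, stays where left. The yellow gate locks it at both ends (play 0.04): it leaves a notch only with the collar lifted, and in between the collar rides on the gate and cannot drop home
- collar (a joint): how far the red lockout collar is lifted along the lever, m: 0 = home (key down in a notch), stop at 0.018. It must be lifted more than 0.012 to pass the gate; a spring (3 to 5 N) pushes it home again once let go over a notch
- collar_grip (a point): centre of the red ribbed collar, a block 36 (x) x 28 (y) x 28 mm (z) around the lever, 107 mm from the pivot when home; z along the lever, y as the rig's. Grip it across its flat y faces from above (the pads may turn on it as the lever swings). The rod's top is 38 mm above this point; the collar's key, 44 mm wide in y, 39 to 51 mm below
- bin_in (a point): centre of the inner floor (about 4 mm above the bench) of the blue open bin for empty shells, inside 252 mm along its x, 162 mm along its y, 45 mm high, walls 4 mm; fixed to the bench
- valve_a_center (a point): ball valve (up to six, all looking alike; absent ones read None): upright steel block 36 x 36 x 36 mm with a 18 mm brass port sticking 9 mm out of each x face and a brass stem 14 mm wide, 10 mm tall, on top; grasp across the y faces. This point: block centre, 18 mm up; z up the stem. Starts on the dark mat on the bench. Complete valves weigh 540 to 660 g, empty shells 225 to 275 g; only weight tells which
- valve_b_center (a point): another ball valve, as valve_a_center
- valve_c_center (a point): another ball valve, as valve_a_center
- valve_d_center (a point): another ball valve, as valve_a_center
- valve_e_center (a point): another ball valve, as valve_a_center
- valve_f_center (a point): another ball valve, as valve_a_center
- wrench: bystander: steel wrench 150 mm long lying beyond the valves; leave it alone
- gauge: bystander: round pressure gauge 56 mm wide lying beyond the valves; leave it alone
- knob_valve: bystander: small valve with a white knob, 64 mm tall, beyond the valves; leave it alone

How it is judged (in metres and radians):
On the way, in this order (a step that is already met when the one before it is completed fails the run):
1. the lever stands fully open with its collar dropped home, the cover is off the tray (value of joint lever above 0.74 rad and value of joint collar below 0.003 m), for 0.2 s.
2. with the cover still open, every complete valve stands upright in the tray, every empty shell lies in the blue bin, all let go (all of step 1 and x of valve_a_center in the frame of tray between -0.1 and 0.1 m and y of valve_a_center in the frame of tray between -0.1 and 0.1 m and z of valve_a_center in the frame of tray between 0.005 and 0.026 m and angle between each of valve_a_center, valve_c_center, valve_f_center's own z axis and vertical below 0.2 rad and x of valve_c_center in the frame of tray between -0.1 and 0.1 m and y of valve_c_center in the frame of tray between -0.1 and 0.1 m and z of valve_c_center in the frame of tray between 0.005 and 0.026 m and x of valve_f_center in the frame of tray between -0.1 and 0.1 m and y of valve_f_center in the frame of tray between -0.1 and 0.1 m and z of valve_f_center in the frame of tray between 0.005 and 0.026 m and x of valve_b_center in the frame of bin_in between -0.125 and 0.125 m and y of valve_b_center in the frame of bin_in between -0.08 and 0.08 m and z of valve_b_center in the frame of bin_in between 0.005 and 0.075 m and x of valve_d_center in the frame of bin_in between -0.125 and 0.125 m and y of valve_d_center in the frame of bin_in between -0.08 and 0.08 m and z of valve_d_center in the frame of bin_in between 0.005 and 0.075 m and x of valve_e_center in the frame of bin_in between -0.125 and 0.125 m and y of valve_e_center in the frame of bin_in between -0.08 and 0.08 m and z of valve_e_center in the frame of bin_in between 0.005 and 0.075 m and contact force between each of valve_a, valve_c, valve_f, valve_b, valve_d, valve_e and the fingers below 0.5 N), for 0.2 s.
3. the lever is back at shut with its collar dropped home (value of joint lever below 0.06 rad and value of joint collar below 0.003 m), for 0.2 s.
At the end, for the whole second after the job is handed in: the lever is within 0.06 rad of shut and the collar within 3 mm of home; every complete valve stands upright (within 0.2 rad) on the tray's floor, every empty shell lies inside the blue bin, all at rest (all of step 3 and x of valve_a_center in the frame of tray between -0.1 and 0.1 m and y of valve_a_center in the frame of tray between -0.1 and 0.1 m and z of valve_a_center in the frame of tray between 0.005 and 0.026 m and angle between each of valve_a_center, valve_c_center, valve_f_center's own z axis and vertical below 0.2 rad and x of valve_c_center in the frame of tray between -0.1 and 0.1 m and y of valve_c_center in the frame of tray between -0.1 and 0.1 m and z of valve_c_center in the frame of tray between 0.005 and 0.026 m and x of valve_f_center in the frame of tray between -0.1 and 0.1 m and y of valve_f_center in the frame of tray between -0.1 and 0.1 m and z of valve_f_center in the frame of tray between 0.005 and 0.026 m and x of valve_b_center in the frame of bin_in between -0.125 and 0.125 m and y of valve_b_center in the frame of bin_in between -0.08 and 0.08 m and z of valve_b_center in the frame of bin_in between 0.005 and 0.075 m and x of valve_d_center in the frame of bin_in between -0.125 and 0.125 m and y of valve_d_center in the frame of bin_in between -0.08 and 0.08 m and z of valve_d_center in the frame of bin_in between 0.005 and 0.075 m and x of valve_e_center in the frame of bin_in between -0.125 and 0.125 m and y of valve_e_center in the frame of bin_in between -0.08 and 0.08 m and z of valve_e_center in the frame of bin_in between 0.005 and 0.075 m and linear speed of each of valve_a, valve_c, valve_f, valve_b, valve_d, valve_e below 0.03 m/s); the robot touches nothing.
It fails at once if a bystander (wrench, gauge, white-knob valve) is shifted more than 30 mm (distance of any of wrench, gauge, knob_valve from where it was at the start of the episode above 0.03 m).
Of valve_a, valve_c, valve_f only 2 to 3 are there at a start; the rules pass over those that are not, and their reading is None.
Of valve_b, valve_d, valve_e only 2 to 3 are there at a start; the rules pass over those that are not, and their reading is None.
At some moment in a run one of valve_a, valve_b, valve_c, valve_d, valve_e, valve_f may be knocked a few centimetres aside while the robot is not near it.
Once in a run the grip may slacken for a moment while it holds something.
It also fails if it takes over 210 s, if anything falls off the work surface, if the arm or the gripper's body presses on something with over 40 N, if the wrist force passes 120 N, or if a joint passes its speed limit or range.

## Working session

There is one attempt and no reset: what is moved stays moved. The work goes in short steps, Python scripts to look and compute and a shell command to move; the robot and the scene stay as the last step left them, time stands still between calls to the robot, and variables do not carry over. Pictures are saved under pics/ and viewed, about 12 in all and at most 16, crops included, and the job is handed in when it is done.

```bash
ls; mkdir -p pics
cat > h.py <<'E'
import numpy as np, cv2
from workcell import telemetry, cams, env
def grab(n,fn=None):
    f=cams.grab_frame(n)
    if fn: cv2.imwrite('pics/'+fn,f['pixels'][:,:,::-1])
    return f
def ray(f,u,v):
    R=cv2.Rodrigues(np.array(f['rvec'],float))[0];t=np.array(f['tvec'],float).ravel()
    p=cv2.undistortPoints(np.array([[[u,v]]],float),np.array(f['mtx'],float),None).ravel()
    return -R.T@t, R.T@np.array([p[0],p[1],1])
def onz(f,u,v,z):
    c,d=ray(f,u,v); return c+d*(z-c[2])/d[2]
def proj(f,P):
    return cv2.projectPoints(np.array(P,float).reshape(-1,3),np.array(f['rvec'],float),np.array(f['tvec'],float),np.array(f['mtx'],float),None)[0].reshape(-1,2)
def tri(obs):
    A=np.zeros((3,3));b=np.zeros(3)
    for f,u,v in obs:
        c,d=ray(f,u,v);d/=np.linalg.norm(d);M=np.eye(3)-np.outer(d,d);A+=M;b+=M@c
    return np.linalg.solve(A,b)
E
python3 - <<'E'
from h import *
import pickle
F={}
for n in('scene','side','wrist'):
    F[n]=grab(n,n+'0.png'); print(n,ray(F[n],320,240))
pickle.dump(F,open('F0.pkl','wb'))
print(telemetry.state())
E
```

```text
pics
scene (array([ 971.12860712, -383.80354792,  837.78944086]), array([-0.42968011,  0.42751723, -0.79542557]))
side (array([ 292.02155196, -540.71676541,  699.96779487]), array([ 0.35921994,  0.63882257, -0.6804517 ]))
wrist (array([575.27586314,  78.8611514 , 383.19035592]), array([ 0.00157492, -0.25935378, -0.96596553]))
{'time_s': 0.15, 'qpos': array([-1.14356573e+00,  1.83429314e+01,  8.96894159e+01,  3.11216973e-04,
        7.20434543e+01, -1.14597371e+00]), 'qvel': array([-0.06139951, -0.20722476, -0.20887091, -0.04576519,  0.00351069,
        0.05648037]), 'effort': array([-5.72294630e-04, -4.12774551e+01, -2.32154489e+01,  7.26667210e-02,
        4.33494255e-02, -9.00343002e-05]), 'ee_pos': array([5.74658826e+02, 3.27806198e-02, 2.35322688e+02]), 'ee_rot': array([-1.79924219e+02, -1.81187839e-03,  9.00023106e+01]), 'force': array([ 0.44944344, -0.26465319, -0.62949673]), 'torque': array([ 0.03693532,  0.01377553, -0.00581197]), 'gripper_width': 91.46726551002476}
```

View pics/scene0.png

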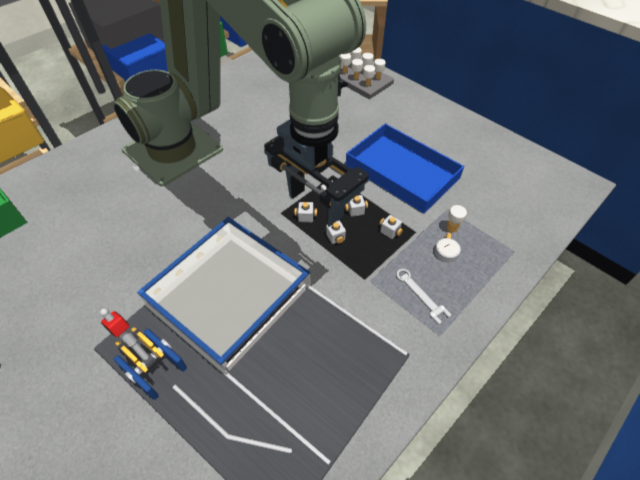

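View pics/side0.png

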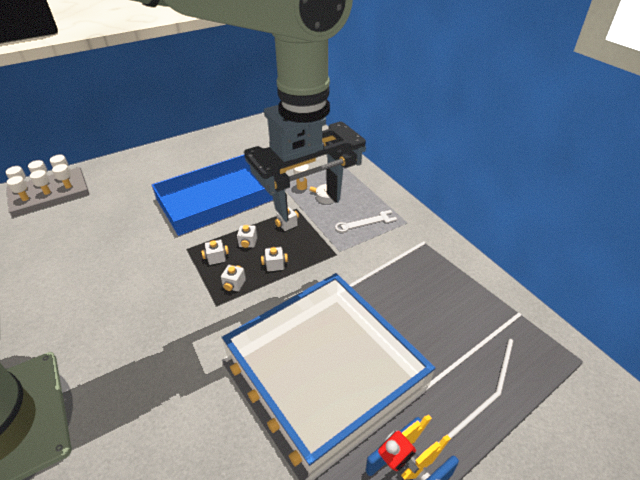

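Run:
```python
from h import *
import pickle
F=pickle.load(open('F0.pkl','rb'))
s,d=F['scene'],F['side']
print('cover');
for p in[(229,221),(308,273),(224,360),(142,292)]:print('sc',onz(s,*p,75).round())
for p in[(338,279),(433,368),(303,467),(224,340)]:print('sd',onz(d,*p,75).round())
print('plate',onz(s,407,354,12).round(),onz(d,581,360,12).round(),onz(d,425,243,12).round(), onz(s,97,350,12).round())
print('valves')
for p in[(306,206),(335,228),(357,198),(392,220)]:print('sc',onz(s,*p,46).round())
for p in[(214,244),(246,228),(234,270),(274,252),(289,210)]:print('sd',onz(d,*p,46).round())
print('bin z49')
for p in[(385,127),(462,168),(428,207),(347,160)]:print('sc',onz(s,*p,49).round())
print('lever top',tri([(s,104,315),(d,393,447)]).round())
print('gauge/knob',onz(s,447,248,20).round(),onz(s,457,213,64).round())
A=cv2.resize(d['pixels'][190:310,170:350],None,fx=4,fy=4,interpolation=2)
B=cv2.resize(s['pixels'][290:410,85:205],None,fx=4,fy=4,interpolation=2)
C=cv2.resize(d['pixels'][400:480,350:470],None,fx=4,fy=4,interpolation=2)
cv2.imwrite('pics/c1.png',A[:,:,::-1])
cv2.imwrite('pics/c2.png',np.hstack([B[:480,:400],np.vstack([C,np.zeros((160,480,3),np.uint8)])[:,:400]])[:,:,::-1])
```

```text
cover
sc [375. -79.  75.]
sc [602. -52.  75.]
sc [ 627. -288.   75.]
sc [ 397. -315.   75.]
sd [597. -63.  75.]
sd [ 626. -296.   75.]
sd [ 383. -322.   75.]
sd [366. -82.  75.]
plate [846. -21.  12.] [ 889. -390.   12.] [850. -23.  12.] [ 403. -443.   12.]
valves
sc [447.  91.  46.]
sc [544.  91.  46.]
sc [517. 196.  46.]
sc [622. 202.  46.]
sd [439. 178.  46.]
sd [517. 190.  46.]
sd [446.  85.  46.]
sd [537.  91.  46.]
sd [627. 197.  46.]
bin z49
sc [395. 450.  49.]
sc [642. 462.  49.]
sc [659. 291.  49.]
sc [411. 276.  49.]
lever top [ 467. -392.  176.]
gauge/knob [754. 244.  20.] [724. 310.  64.]
```

View pics/c1.png

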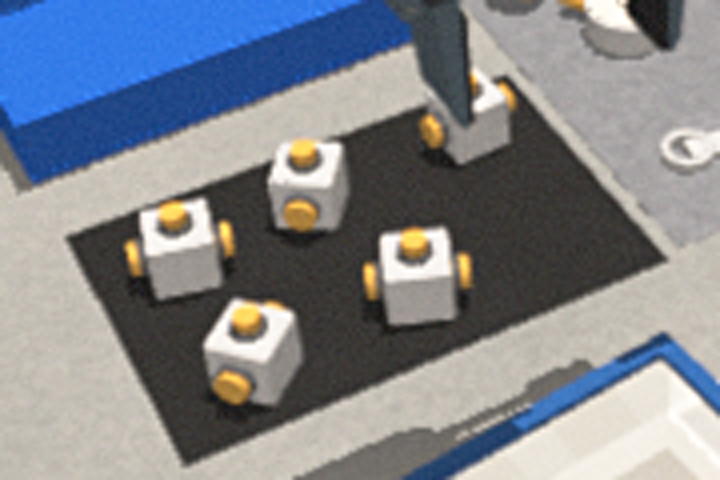

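View pics/c2.png

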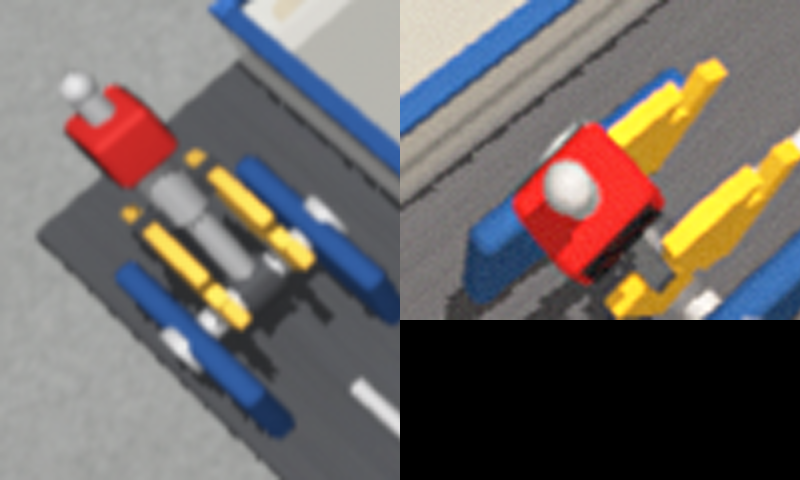

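```bash
python3 -m inch '[{"yaw":1},{"yaw":1},{"yaw":1},{"yaw":1},{"yaw":1},{"yaw":1},{"yaw":1},{"yaw":1},{"yaw":1},{"yaw":1},{"yaw":1},{"yaw":1}]' 20; python3 -m inch '[{"yaw":1},{"yaw":1},{"yaw":1},{"yaw":1},{"yaw":0.75},{"x":-1.3,"y":3.7},{"x":-1.3,"y":3.7},{"x":-1.3,"y":3.7},{"x":-1.3,"y":3.7},{"x":-1.3,"y":3.7}]';python3 -m inch '[{"x":-1.3,"y":3.7},{"x":-1.3,"y":3.7},{"x":-1.3,"y":3.7},{"x":-1.3,"y":3.7},{"x":-1.3,"y":3.7},{},{},{}]'
python3 - <<'E'
from h import *
import pickle
F={n:grab(n,n+'1.png') for n in('scene','side','wrist')}
pickle.dump(F,open('F1.pkl','wb'))
s=telemetry.state();print(s['ee_pos'],s['ee_rot'],s['force'])
for n in F: 
  h=cv2.cvtColor(F[n]['pixels'],cv2.COLOR_RGB2HSV)
  m=((h[...,0]<6)|(h[...,0]>174))&(h[...,1]>150)&(h[...,2]>60)
  k,l,st,c=cv2.connectedComponentsWithStats(m.astype('uint8'))
  for i in range(1,k):
    if st[i,4]>60: print(n,st[i],c[i].round(1))
E
```

```text
[ 5.74839051e+02 -1.79892721e-02  2.35673121e+02] [-1.79965967e+02  1.43394862e-03  8.99975148e+01] [-0.06785321 -0.15988843  0.22498688]
scene [102 312  27  25 356] [115.8 324.5]
side [379 431  37  40 638] [396.7 450.6]invalid input
invalid input
invalid input
```

View pics/wrist1.png

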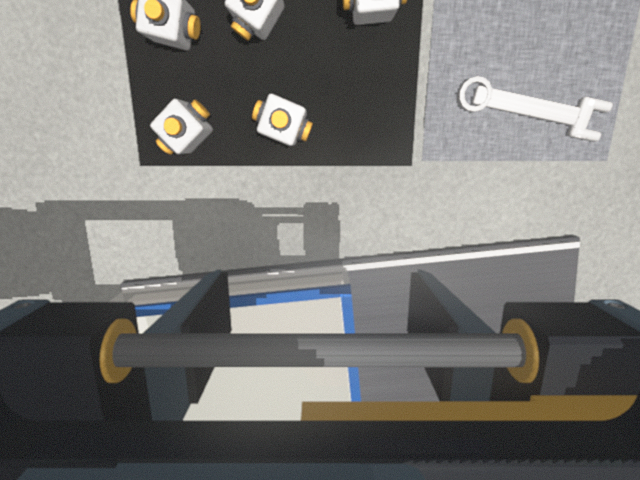

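```bash
python3 -m inch '[{"x":0,"y":0,"z":0,"yaw":1,"gripper":0.3}]' 20; python3 -m inch '[{"x":0,"y":0,"z":0,"yaw":1,"gripper":0.3}]'; python3 -m inch --help | head -20; python3 -m inch '[{"x":0,"y":0,"z":0,"yaw":1}]'
```

```text
time_s: 0.38
ee_pos: [574.9, 0.0, 235.8]
ee_rot: [-180.0, 0.0, 84.9]
force: [-0.9, -1.0, 0.5]
gripper_width: 87.1
time_s: 0.47
ee_pos: [574.9, -0.0, 235.8]
ee_rot: [-180.0, 0.0, 79.8]
force: [1.8, 0.6, 1.1]
gripper_width: 80.6invalid input: not JSON, or not a number
invalid input
```

```bash
python3 -m inch '[{"x":0,"y":0,"z":0,"yaw":1,"gripper":0.3},{"x":0,"y":0,"z":0,"yaw":1,"gripper":0.3},{"x":0,"y":0,"z":0,"yaw":1,"gripper":0.3},{"x":0,"y":0,"z":0,"yaw":1,"gripper":0.3},{"x":0,"y":0,"z":0,"yaw":1,"gripper":0.3},{"x":0,"y":0,"z":0,"yaw":1,"gripper":0.3},{"x":0,"y":0,"z":0,"yaw":1,"gripper":0.3},{"x":0,"y":0,"z":0,"yaw":1,"gripper":0.3},{"x":0,"y":0,"z":0,"yaw":1,"gripper":0.3},{"x":0,"y":0,"z":0,"yaw":1,"gripper":0.3},{"x":0,"y":0,"z":0,"yaw":1,"gripper":0.3},{"x":0,"y":0,"z":0,"yaw":1,"gripper":0.3}]'; python3 -m inch '[{"x":0,"y":0,"z":0,"yaw":1,"gripper":0.3},{"x":0,"y":0,"z":0,"yaw":1,"gripper":0.3},{"x":0,"y":0,"z":0,"yaw":0.75,"gripper":0.3},{"x":-1.3,"y":3.7,"z":0,"yaw":0,"gripper":0.3},{"x":-1.3,"y":3.7,"z":0,"yaw":0,"gripper":0.3},{"x":-1.3,"y":3.7,"z":0,"yaw":0,"gripper":0.3},{"x":-1.3,"y":3.7,"z":0,"yaw":0,"gripper":0.3},{"x":-1.3,"y":3.7,"z":0,"yaw":0,"gripper":0.3},{"x":-1.3,"y":3.7,"z":0,"yaw":0,"gripper":0.3},{"x":-1.3,"y":3.7,"z":0,"yaw":0,"gripper":0.3}]'; python3 -m inch '[{"x":-1.3,"y":3.7,"z":0,"yaw":0,"gripper":0.3},{"x":0,"y":0,"z":0,"yaw":0,"gripper":0.3},{"x":0,"y":0,"z":0,"yaw":0,"gripper":0.3}]'
python3 - <<'E'
from h import *
import pickle
F={n:grab(n,n+'2.png') for n in('scene','side','wrist')}
pickle.dump(F,open('F2.pkl','wb'))
E
```

```text
time_s: 1.47
ee_pos: [575.0, -0.0, 235.9]
ee_rot: [-180.0, 0.0, 19.8]
force: [-0.1, 1.8, -0.7]
gripper_width: 59.2
time_s: 2.3
ee_pos: [512.0, -269.1, 236.1]
ee_rot: [180.0, -0.0, 6.3]
force: [0.8, 0.8, 0.2]
gripper_width: 59.5
time_s: 2.55
ee_pos: [503.1, -307.3, 235.6]
ee_rot: [-180.0, 0.0, 6.0]
force: [0.2, -0.4, 0.9]
gripper_width: 59.1
```

View pics/wrist2.png

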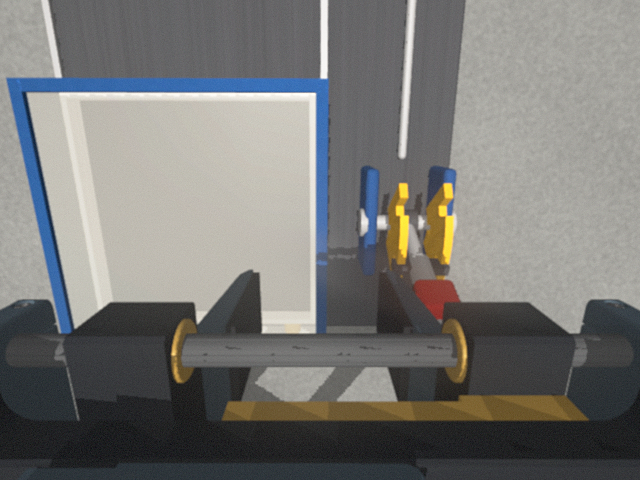

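Run:
```python
from h import *
import pickle
F=pickle.load(open('F2.pkl','rb'));w=F['wrist'];s=F['scene'];d=F['side']
a=np.deg2rad(6.2);R=np.array([[np.cos(a),-np.sin(a)],[np.sin(a),np.cos(a)]])
print('cov far',onz(w,10,80,75).round(1),onz(w,328,80,75).round(1), onz(w,329,330,75).round(1))
print('piv',onz(w,362,222,50).round(1),onz(w,455,222,50).round(1))
for z in(40,50): print('rod base',onz(w,415,240,z).round(1))
print('plate right',onz(w,465,0,12).round(1),onz(w,455,160,12).round(1))
def red(f):
  h=cv2.cvtColor(f['pixels'],cv2.COLOR_RGB2HSV)
  m=((h[...,0]<6)|(h[...,0]>174))&(h[...,1]>150)&(h[...,2]>60)
  k,l,st,c=cv2.connectedComponentsWithStats(m.astype('uint8')); i=1+np.argmax(st[1:,4]); return c[i],st[i]
rs,rd=red(s),red(d);print(rs,rd)
T=tri([(s,*rs[0]),(d,*rd[0])]);print('collar',T)
# model prediction: optimise pivot xy from rendered collar box silhouettes
def box(px,py):
  c,sn=np.cos(-.4),np.sin(-.4);P=[]
  for x in(-18,18):
    for y in(-14,14):
      for z in(93,121):
        X=x*c+z*sn; Z=-x*sn+z*c
        P.append([*(np.array([px,py])+R@[X,y]),50+Z])
  return np.array(P)
from scipy.optimize import least_squares
def ext(f,B): p=proj(f,B);return np.r_[p.min(0),p.max(0)]
def bb(st): return np.r_[st[0]-.0,st[1],st[0]+st[2]-1,st[1]+st[3]-1]
F0=pickle.load(open('F0.pkl','rb'))
r0s,r0d=red(F0['scene']),red(F0['side'])
r=least_squares(lambda q:np.r_[ext(s,box(*q))-bb(r0s[1]),ext(d,box(*q))-bb(r0d[1])],[523,-386])
print(r.x,r.fun.round(1))
```

```text
cov far [602.2 -51.4  75. ] [ 629.1 -298.    75. ] [ 413.5 -324.    75. ]
piv [ 515.  -343.8   50. ] [ 524.4 -430.4   50. ]
rod base [ 500.8 -399.3   40. ]
rod base [ 503.2 -396.3   50. ]
plate right [ 716.9 -411.9   12. ] [ 579.7 -432.4   12. ]
(array([115.90598291, 324.41310541]), array([102, 312,  27,  25, 351], dtype=int32)) (array([396.40758294, 450.66508689]), array([378, 431,  38,  40, 633], dtype=int32))
collar [ 476.80517412 -387.8832483   147.97746316]
[ 518.42110598 -383.7783652 ] [-2.5 -1.9  3.5  3.4 -3.8 -2.9  2.7  3. ]
```

```bash
python3 -m inch '[{"x":-1.1,"y":2.6,"z":0,"yaw":0,"gripper":0.3},{"x":-1.1,"y":2.6,"z":0,"yaw":0,"gripper":0.3},{"x":-1.2,"y":2.6,"z":0,"yaw":0,"gripper":0.3},{"x":0,"y":0,"z":0,"yaw":0,"gripper":0.3},{"x":0,"y":0,"z":0,"yaw":0,"gripper":0.3},{"x":0,"y":0,"z":0,"yaw":0,"gripper":0.3}]'
python3 - <<'E'
from h import *
import pickle
F={n:grab(n) for n in('side','wrist')}
a=np.hstack([cv2.resize(F['wrist']['pixels'][160:480,240:560],None,fx=1.25,fy=1.25),cv2.resize(F['side']['pixels'][320:480,300:460],(400,400),interpolation=2)])
cv2.imwrite('pics/p3.png',a[:,:,::-1])
E
```

```text
time_s: 3.2
ee_pos: [479.1, -385.3, 235.9]
ee_rot: [-179.9, -0.0, 6.3]
force: [0.3, -0.6, -0.1]
gripper_width: 59.0
```

View pics/p3.png

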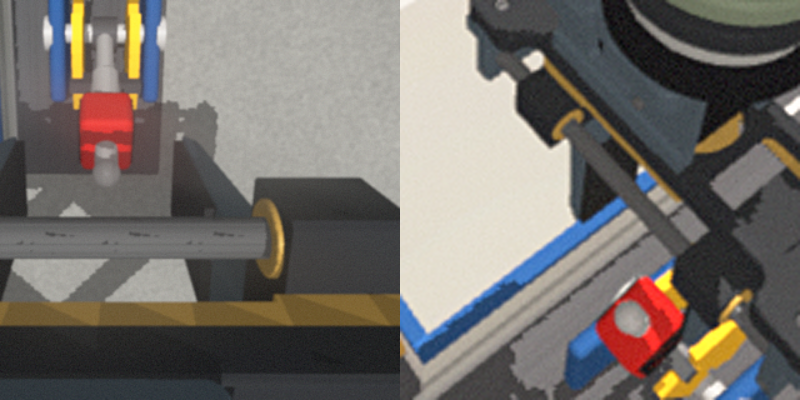

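```bash
python3 -m inch '[{"x":-0.2,"y":0.3,"z":2.8,"yaw":0,"gripper":0.3},{"x":0,"y":0,"z":2.8,"yaw":0,"gripper":0.3},{"x":0,"y":0,"z":2.8,"yaw":0,"gripper":0.3},{"x":0,"y":0,"z":0,"yaw":0,"gripper":0.3}]'; python3 -m inch '[{"x":0,"y":0,"z":0,"yaw":0,"gripper":-1},{"x":0,"y":0,"z":0,"yaw":0,"gripper":-1},{"x":0,"y":0,"z":0,"yaw":0,"gripper":-1},{"x":0,"y":0,"z":0,"yaw":0,"gripper":-1},{"x":0,"y":0,"z":0,"yaw":0,"gripper":-1},{"x":0,"y":0,"z":0,"yaw":0,"gripper":-1},{"x":0,"y":0,"z":0,"yaw":0,"gripper":-1}]' 30
```

```text
time_s: 3.63
ee_pos: [474.6, -386.4, 146.6]
ee_rot: [-179.5, 0.4, 6.3]
force: [-0.6, -0.5, -0.3]
gripper_width: 59.3
time_s: 4.22
ee_pos: [477.4, -389.2, 153.5]
ee_rot: [-179.9, -0.1, 6.2]
force: [-0.2, 4.5, 6.2]
gripper_width: 27.8
```

```bash
python3 -m inch '[{"x":-0.15,"y":0,"z":-0.4,"yaw":0,"gripper":-1},{"x":-0.15,"y":0,"z":-0.4,"yaw":0,"gripper":-1},{"x":-0.2,"y":0,"z":-0.4,"yaw":0,"gripper":-1},{"x":-0.15,"y":0,"z":-0.3,"yaw":0,"gripper":-1},{"x":0,"y":0,"z":0,"yaw":0,"gripper":-1},{"x":0,"y":0,"z":0,"yaw":0,"gripper":-1}]'; python3 -m inch '[{"x":0.92,"y":0,"z":-0.35,"yaw":0,"gripper":-1},{"x":0.95,"y":0,"z":-0.27,"yaw":0,"gripper":-1},{"x":0,"y":0,"z":0,"yaw":0,"gripper":-1},{"x":0,"y":0,"z":0,"yaw":0,"gripper":-1}]'
```

```text
time_s: 4.72
ee_pos: [471.7, -389.8, 166.9]
ee_rot: [-179.9, -0.2, 6.2]
force: [5.7, 4.0, -4.1]
gripper_width: 27.6
time_s: 5.05
ee_pos: [487.8, -388.0, 171.8]
ee_rot: [-179.8, 0.2, 6.3]
force: [-2.0, 2.7, -6.4]
gripper_width: 28.0
```

```bash
python3 -m inch '[{"x":0.96,"y":0,"z":-0.19,"yaw":0,"gripper":-1},{"x":0.98,"y":0,"z":-0.12,"yaw":0,"gripper":-1},{"x":0.98,"y":0,"z":-0.04,"yaw":0,"gripper":-1},{"x":0.98,"y":0,"z":0.04,"yaw":0,"gripper":-1},{"x":0.98,"y":0,"z":0.12,"yaw":0,"gripper":-1},{"x":0.96,"y":0,"z":0.19,"yaw":0,"gripper":-1},{"x":0.95,"y":0,"z":0.27,"yaw":0,"gripper":-1},{"x":0.92,"y":0,"z":0.35,"yaw":0,"gripper":-1},{"x":0.2,"y":0,"z":0.1,"yaw":0,"gripper":-1},{"x":0,"y":0,"z":0,"yaw":0,"gripper":-1},{"x":0,"y":0,"z":0,"yaw":0,"gripper":-1}]'
python3 - <<'E'
from h import *
import pickle
F={n:grab(n) for n in('side','wrist')}
a=np.hstack([cv2.resize(F['wrist']['pixels'],(400,300)),cv2.resize(F['side']['pixels'],(400,300))])
cv2.imwrite('pics/p4.png',a[:,:,::-1])
E
```

```text
time_s: 5.97
ee_pos: [566.9, -379.6, 165.6]
ee_rot: [-179.9, 0.1, 6.2]
force: [-2.0, 3.3, -4.0]
gripper_width: 27.4
```

View pics/p4.png

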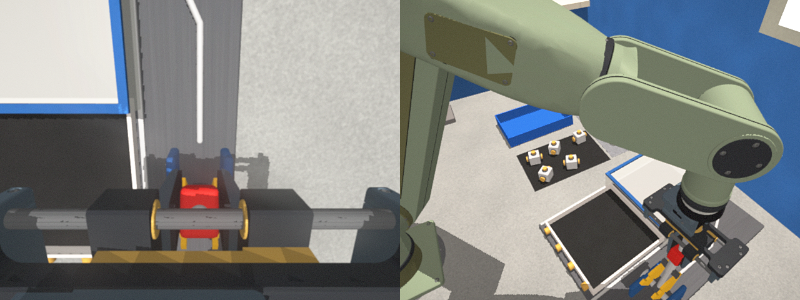

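```bash
python3 -m inch '[{"x":-0.2,"y":0,"z":0.5,"yaw":0,"gripper":-1},{"x":-0.2,"y":0,"z":0.5,"yaw":0,"gripper":-1},{"x":-0.2,"y":0,"z":0.4,"yaw":0,"gripper":-1},{"x":0,"y":0,"z":0,"yaw":0,"gripper":-1},{"x":0,"y":0,"z":0,"yaw":0,"gripper":0.3},{"x":0,"y":0,"z":0,"yaw":0,"gripper":0.3},{"x":0,"y":0,"z":0,"yaw":0,"gripper":0.3},{"x":0,"y":0,"z":0,"yaw":0,"gripper":0.3},{"x":0,"y":0,"z":0,"yaw":0,"gripper":0.3},{"x":0,"y":0,"z":-3,"yaw":0,"gripper":0.3},{"x":0,"y":0,"z":-3,"yaw":0,"gripper":0.3},{"x":0,"y":0,"z":-3,"yaw":0,"gripper":0.3}]'
python3 -m inch '[{"x":-3,"y":-4,"z":-2,"yaw":0,"gripper":1},{"x":-3,"y":-4,"z":-2,"yaw":0,"gripper":1},{"x":-3,"y":-4,"z":0,"yaw":0,"gripper":1},{"x":-2,"y":-4,"z":0,"yaw":0,"gripper":1},{"x":0,"y":-4,"z":0,"yaw":0,"gripper":1},{"x":0,"y":-4,"z":0,"yaw":0,"gripper":1},{"x":0,"y":-4,"z":0,"yaw":0,"gripper":1},{"x":0,"y":-3,"z":0,"yaw":0,"gripper":1},{"x":0,"y":0,"z":0,"yaw":0,"gripper":1},{"x":0,"y":0,"z":0,"yaw":0,"gripper":1},{"x":0,"y":0,"z":0,"yaw":0,"gripper":1}]'
python3 - <<'E'
from h import *
import pickle
from scipy.optimize import least_squares
F={n:grab(n,n+'5.png') for n in('side','wrist','scene')};pickle.dump(F,open('F5.pkl','wb'))
def red(f):
  h=cv2.cvtColor(f['pixels'],cv2.COLOR_RGB2HSV)
  m=((h[...,0]<6)|(h[...,0]>174))&(h[...,1]>150)&(h[...,2]>60)
  k,l,st,c=cv2.connectedComponentsWithStats(m.astype('uint8')); i=1+np.argmax(st[1:,4]); return c[i],st[i]
for n in('side','scene'):print(red(F[n]))
p=tri([(F[n],*red(F[n])[0]) for n in('side','scene')]);print(p, 'exp home', 519.3+41.5, -385.8+4.5,148.6)
c=np.zeros((480,800,3),np.uint8);c[:300,:400]=cv2.resize(F['wrist']['pixels'],(400,300));c[:300,400:]=cv2.resize(F['scene']['pixels'],(400,300))
c=c[:300]; cv2.imwrite('pics/p5.png',c[:,:,::-1])
E
```

```text
time_s: 7.07
ee_pos: [561.5, -380.9, 242.7]
ee_rot: [-180.0, 0.0, 6.2]
force: [1.4, 0.1, 0.8]
gripper_width: 59.5
time_s: 7.98
ee_pos: [441.8, -110.2, 273.3]
ee_rot: [179.9, -0.1, 6.3]
force: [0.6, 0.1, -0.2]
gripper_width: 91.2
(array([441.8573487 , 412.19740634]), array([425, 393,  37,  37, 694], dtype=int32))
(array([144.23372781, 351.14497041]), array([131, 338,  26,  27, 338], dtype=int32))
[ 554.60426674 -379.77468097  149.43079821] exp home 560.8 -381.3 148.6
```

View pics/p5.png

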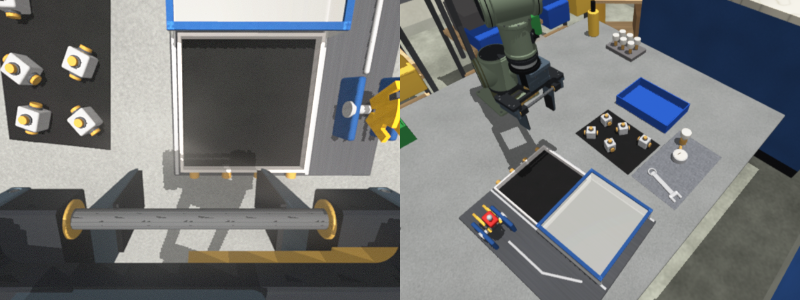

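```bash
python3 -m inch '[{"x":0,"y":-4,"z":0,"yaw":0,"gripper":0.3},{"x":0,"y":-4,"z":0,"yaw":0,"gripper":0.3},{"x":0,"y":-4,"z":0,"yaw":0,"gripper":0.3},{"x":0,"y":-4,"z":0,"yaw":0,"gripper":0.3},{"x":0,"y":-4,"z":0,"yaw":0,"gripper":0.3},{"x":0,"y":-4,"z":0,"yaw":0,"gripper":0.3},{"x":0,"y":0,"z":0,"yaw":0,"gripper":0.3},{"x":0,"y":0,"z":0,"yaw":0,"gripper":0.3},{"x":0,"y":0,"z":0,"yaw":0,"gripper":0.3}]'
python3 - <<'E'
from h import *
import pickle
from scipy.optimize import least_squares
F5=pickle.load(open('F5.pkl','rb'));F0=pickle.load(open('F0.pkl','rb'))
a=np.deg2rad(6.2);R=np.array([[np.cos(a),-np.sin(a)],[np.sin(a),np.cos(a)]])
def bb(f):
  h=cv2.cvtColor(f['pixels'],cv2.COLOR_RGB2HSV)
  m=((h[...,0]<6)|(h[...,0]>174))&(h[...,1]>150)&(h[...,2]>60)
  k,l,st,c=cv2.connectedComponentsWithStats(m.astype('uint8')); s=st[1+np.argmax(st[1:,4])]
  return np.array([s[0]+s[2]/2,s[1]+s[3]/2])
def box(px,py,L,e):
  c,sn=np.cos(L),np.sin(L)
  return np.array([[*(np.array([px,py])+R@[x*c+z*sn,y]),50-x*sn+z*c] for x in(-18,18) for y in(-14,14) for z in(93+e,121+e)])
def mid(f,B): p=proj(f,B);return (p.min(0)+p.max(0))/2
O={(k,n):bb(f[n]) for k,f in((0,F0),(5,F5)) for n in('scene','side')}
def res(q):
  return np.concatenate([mid(F0[n],box(q[0],q[1],-.4,0))-O[0,n] for n in('scene','side')]+[mid(F5[n],box(q[0],q[1],q[2],q[3]))-O[5,n] for n in('scene','side')])
r=least_squares(res,[519,-386,.4,0]);print(r.x,r.fun.round(1))
w=grab('wrist','wrist6.png');pickle.dump(w,open('W6.pkl','wb'))
E
```

```text
time_s: 8.88
ee_pos: [415.7, 128.1, 272.7]
ee_rot: [180.0, 0.0, 6.2]
force: [0.4, 0.5, -0.0]
gripper_width: 59.2
[ 5.18854352e+02 -3.84261506e+02  3.57599926e-01  1.09640291e+00] [-0.1  0.6 -0.5 -0.3 -0.  -0.1  0.2  0.1]
```

View pics/wrist6.png

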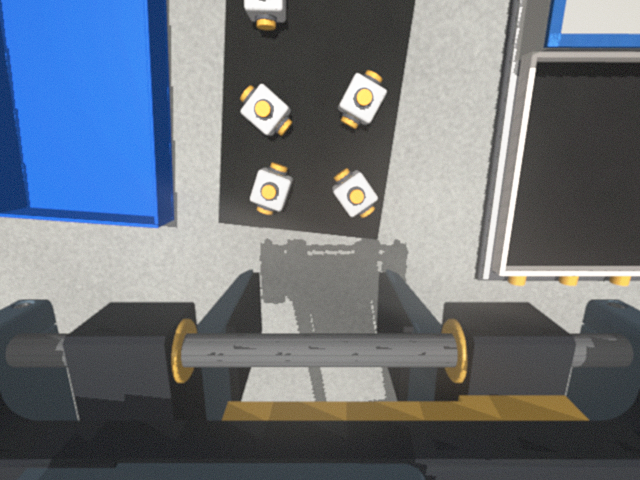

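```bash
cat > v.py <<'E'
from h import *
def valves(w,L):
  for n,(s,a,b) in L.items():
    p=onz(w,*s,46);q=onz(w,*a,18);r=onz(w,*b,18);d=(q-r)[:2]
    y=np.degrees(np.arctan2(d[1],d[0])); y=(y+90)%180-90
    print(n,p[:2].round(1),'portmid',((q+r)/2)[:2].round(1),'yaw',y.round(1),'len',np.linalg.norm(d).round(1))
E
python3 - <<'E'
from v import *
import pickle
w=pickle.load(open('W6.pkl','rb'));F5=pickle.load(open('F5.pkl','rb'))
hsv=cv2.cvtColor(w['pixels'],cv2.COLOR_RGB2HSV)
m=((hsv[...,0]>12)&(hsv[...,0]<28)&(hsv[...,1]>140)&(hsv[...,2]>90)); m[240:]=0
k,l,st,c=cv2.connectedComponentsWithStats(m.astype('uint8'))
for i in range(1,k):
  if st[i,4]>20: print(c[i].round(1),st[i,4])
valves(w,{'A':((270,191),(278,168),(264,211)),'B':((357,196),(342,175),(368,211)),'C':((264,108),(247,93),(284,127)),'D':((365,97),(373,76),(350,122))})
print('E from side/scene')
print('tray', onz(w,508,270,32).round(1), onz(w,537,62,32).round(1))
w5=F5['wrist']
for p in[(182,40),(325,38),(183,167),(308,167)]: print(onz(w5,p[0]*1.6,p[1]*1.6,32).round(1))
print('bin',onz(w,158,222,49).round(1),onz(w,5,215,49).round(1), onz(w,152,0,49).round(1))
E
```

```text
[265.6  24.3] 165
[374.1  74.9] 64
[245.6  92.2] 68
[361.3 102. ] 24
[266.4 112.5] 27
[348.4 122.1] 82
[284.7 127.1] 93
[278.5 166.9] 77
[341.4 174.1] 69
[270.5 191.8] 53
[353.8 192.7] 26
[367.3 212.4] 33
[263.5 211. ] 33
A [440.5 181.3] portmid [437.9 183.7] yaw -13.7 len 50.2
B [445.1  91.9] portmid [444.2  90.9] yaw 43.1 len 49.6
C [519.6 192.8] portmid [519.5 195. ] yaw 54.4 len 49.7
D [539.9  97.3] portmid [540.7  97.8] yaw -20.5 len 49.5
E from side/scene
tray [378.7 -91.4  32. ] [591.1 -65.6  32. ]
[589.9 -67.4  32. ]
[ 616.8 -287.9   32. ]
[382.  -87.4  32. ]
[ 406.3 -312.3   32. ]
bin [396.2 294.6  49. ] [386.6 451.7  49. ] [598.4 297.2  49. ]
```

```bash
cat > go.py <<'E'
import sys,numpy as np
from workcell import telemetry
def go(x,y,z,yaw):
    s=telemetry.state();p=s['ee_pos'];c=s['ee_rot'][2]
    t=((c-yaw)+90)%180-90
    a=np.radians(c-t);d=np.array([x,y])-p[:2]
    print('yaw units %.2f -> %.1f deg; x %.2f y %.2f z %.2f cm; q6 %.0f'%(t/5,c-t,(d@[np.cos(a),np.sin(a)])/10,(d@[np.sin(a),-np.cos(a)])/10,(p[2]-z)/10,s['qpos'][5]))
def weigh():
    pass
if __name__=='__main__': go(*map(float,sys.argv[1:]))
E
python3 go.py 440 181.5 25.5 -13.7
python3 -m inch '[{"x":0,"y":0,"z":0,"yaw":1,"gripper":0.3},{"x":0,"y":0,"z":0,"yaw":1,"gripper":0.3},{"x":0,"y":0,"z":0,"yaw":1,"gripper":0.3},{"x":0,"y":0,"z":0,"yaw":1,"gripper":0.3},{"x":0.55,"y":-2.9,"z":0,"yaw":0,"gripper":0.3},{"x":0.55,"y":-2.9,"z":0,"yaw":0,"gripper":0.3},{"x":0,"y":0,"z":4,"yaw":0,"gripper":0.3},{"x":0,"y":0,"z":4,"yaw":0,"gripper":0.3},{"x":0,"y":0,"z":4,"yaw":0,"gripper":0.3},{"x":0,"y":0,"z":3,"yaw":0,"gripper":0.3},{"x":0,"y":0,"z":0,"yaw":0,"gripper":0.3},{"x":0,"y":0,"z":0,"yaw":0,"gripper":0.3}]'
python3 go.py 440 181.5 25.5 -13.7
python3 - <<'E'
from v import *
import pickle
F={n:grab(n) for n in('side','wrist','scene')};pickle.dump(F,open('F7.pkl','wb'))
c=np.zeros((600,800,3),np.uint8);c[:300,:400]=cv2.resize(F['wrist']['pixels'],(400,300))
c[:300,400:]=cv2.resize(F['side']['pixels'][130:280,180:380],(400,300),interpolation=2)
c[300:,:400]=cv2.resize(F['scene']['pixels'][170:320,260:460],(400,300),interpolation=2)
cv2.imwrite('pics/p7.png',c[:,:,::-1])
E
```

```text
yaw units 3.97 -> -13.7 deg; x 1.08 y -5.81 z 24.72 cm; q6 99
time_s: 9.93
ee_pos: [439.8, 180.9, 122.3]
ee_rot: [179.9, 0.1, -13.9]
force: [1.3, 0.2, 1.4]
gripper_width: 59.3
yaw units -0.04 -> -13.7 deg; x 0.00 y -0.06 z 9.68 cm; q6 125
```

View pics/p7.png

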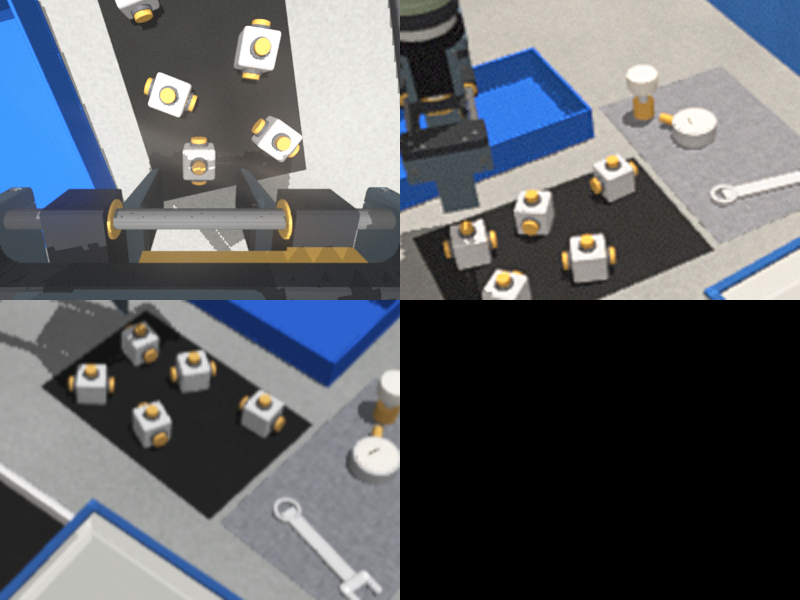

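```bash
python3 -m inch '[{"x":0,"y":-0.06,"z":3,"yaw":0,"gripper":0.3},{"x":0,"y":0,"z":3,"yaw":0,"gripper":0.3},{"x":0,"y":0,"z":1.5,"yaw":0,"gripper":0.3},{"x":0,"y":0,"z":1,"yaw":0,"gripper":0.3},{"x":0,"y":0,"z":0.7,"yaw":0,"gripper":0.3},{"x":0,"y":0,"z":0.5,"yaw":0,"gripper":0.3},{"x":0,"y":0,"z":0,"yaw":0,"gripper":-1},{"x":0,"y":0,"z":0,"yaw":0,"gripper":-1},{"x":0,"y":0,"z":0,"yaw":0,"gripper":-1},{"x":0,"y":0,"z":0,"yaw":0,"gripper":-1},{"x":0,"y":0,"z":0,"yaw":0,"gripper":-1}]' 40; python3 -m inch '[{"x":0,"y":0,"z":-1,"yaw":0,"gripper":-1},{"x":0,"y":0,"z":-3,"yaw":0,"gripper":-1},{"x":0,"y":0,"z":-4,"yaw":0,"gripper":-1},{"x":0,"y":0,"z":-3,"yaw":0,"gripper":-1},{"x":0,"y":0,"z":0,"yaw":0,"gripper":-1},{"x":0,"y":0,"z":0,"yaw":0,"gripper":-1},{"x":0,"y":0,"z":0,"yaw":0,"gripper":-1},{"x":0,"y":0,"z":0,"yaw":0,"gripper":-1}]'; python3 -m inch '[{"x":0,"y":0,"z":0,"yaw":0,"gripper":-1}]';python3 -m inch '[{"x":0,"y":0,"z":0,"yaw":0,"gripper":-1}]'
```

```text
time_s: 11.0
ee_pos: [440.4, 183.1, 26.7]
ee_rot: [-180.0, -0.1, -13.7]
force: [0.8, -2.1, 5.4]
gripper_width: 35.6
time_s: 11.67
ee_pos: [437.9, 182.5, 133.5]
ee_rot: [179.8, 0.3, -13.8]
force: [0.1, 0.0, -6.4]
gripper_width: 36.0
time_s: 11.75
ee_pos: [438.4, 182.7, 133.8]
ee_rot: [179.8, 0.2, -13.7]
force: [0.5, 0.3, -6.8]
gripper_width: 35.6
time_s: 11.83
ee_pos: [439.0, 182.8, 134.3]
ee_rot: [179.9, 0.2, -13.7]
force: [0.6, 0.1, -6.3]
gripper_width: 35.8
```

```bash
python3 go.py 438.7 -145 38.5 -13.7; python3 -m inch '[{"x":0.4,"y":1.6,"z":0,"yaw":0,"gripper":-1},{"x":0.8,"y":3.2,"z":0,"yaw":0,"gripper":-1},{"x":0.8,"y":3.3,"z":0,"yaw":0,"gripper":-1},{"x":0.8,"y":3.3,"z":0,"yaw":0,"gripper":-1},{"x":0.8,"y":3.3,"z":0,"yaw":0,"gripper":-1},{"x":0.8,"y":3.3,"z":0,"yaw":0,"gripper":-1},{"x":0.8,"y":3.3,"z":0,"yaw":0,"gripper":-1},{"x":0.8,"y":3.3,"z":0,"yaw":0,"gripper":-1},{"x":0.8,"y":3.3,"z":0,"yaw":0,"gripper":-1},{"x":0.7,"y":2.4,"z":0,"yaw":0,"gripper":-1},{"x":0.3,"y":1.2,"z":0,"yaw":0,"gripper":-1},{"x":0,"y":0,"z":0,"yaw":0,"gripper":-1}]'; python3 -m inch '[{"x":0,"y":0,"z":0,"yaw":0,"gripper":-1},{"x":0,"y":0,"z":0,"yaw":0,"gripper":-1},{"x":0,"y":0,"z":0,"yaw":0,"gripper":-1}]';python3 go.py 438.7 -145 38.5 -13.7
```

```text
yaw units -0.01 -> -13.7 deg; x 7.73 y 31.86 z 9.58 cm; q6 125
time_s: 12.83
ee_pos: [440.9, -144.0, 135.3]
ee_rot: [179.9, 0.0, -13.9]
force: [-0.4, 0.5, -6.9]
gripper_width: 35.8
time_s: 13.08
ee_pos: [440.5, -140.4, 135.5]
ee_rot: [-180.0, 0.1, -13.7]
force: [-0.1, 0.0, -6.4]
gripper_width: 35.8
yaw units 0.00 -> -13.7 deg; x -0.07 y 0.49 z 9.70 cm; q6 85
```

```bash
python3 -m inch '[{"x":0,"y":0.3,"z":3,"yaw":0,"gripper":-1},{"x":0,"y":0,"z":3,"yaw":0,"gripper":-1},{"x":0,"y":0,"z":1.5,"yaw":0,"gripper":-1},{"x":0,"y":0,"z":1,"yaw":0,"gripper":-1},{"x":0,"y":0,"z":0.6,"yaw":0,"gripper":-1},{"x":0,"y":0,"z":0.5,"yaw":0,"gripper":-1},{"x":0,"y":0,"z":0,"yaw":0,"gripper":-1},{"x":0,"y":0,"z":0,"yaw":0,"gripper":-1},{"x":0,"y":0,"z":0,"yaw":0,"gripper":-1}]'; python3 -m inch '[{"x":0,"y":0,"z":0,"yaw":0,"gripper":0.3},{"x":0,"y":0,"z":0,"yaw":0,"gripper":0.3},{"x":0,"y":0,"z":0,"yaw":0,"gripper":0.3},{"x":0,"y":0,"z":0,"yaw":0,"gripper":0.3},{"x":0,"y":0,"z":-2,"yaw":0,"gripper":0.3},{"x":0,"y":0,"z":-4,"yaw":0,"gripper":0.3},{"x":0,"y":0,"z":-4,"yaw":0,"gripper":0.3},{"x":0,"y":0,"z":0,"yaw":0,"gripper":0.3},{"x":0,"y":0,"z":0,"yaw":0,"gripper":0.3},{"x":0,"y":0,"z":0,"yaw":0,"gripper":0.3}]'
python3 go.py 444.5 91.5 125 43
```

```text
time_s: 13.83
ee_pos: [440.8, -144.3, 40.6]
ee_rot: [180.0, -0.1, -13.7]
force: [0.3, 0.1, -5.9]
gripper_width: 35.8
time_s: 14.67
ee_pos: [439.7, -144.1, 139.9]
ee_rot: [-180.0, -0.0, -13.8]
force: [-0.4, 0.2, -0.1]
gripper_width: 59.1
yaw units -11.35 -> 43.0 deg; x 16.42 y -16.91 z 1.49 cm; q6 84
```

```bash
cat > chk.py <<'E'
import sys
from h import *
def chk(x,y,yaw,n='wrist',f=None,zb=0):
    f=f or grab(n); h=cv2.cvtColor(f['pixels'],cv2.COLOR_RGB2HSV)
    m=((h[...,0]>12)&(h[...,0]<28)&(h[...,1]>130)&(h[...,2]>70)).astype('uint8')
    k,l,st,c=cv2.connectedComponentsWithStats(m); c=c[1:][st[1:,4]>12]
    a=np.radians(yaw);u=np.array([np.cos(a),np.sin(a)])*25
    for nm,P in(('stem',(x,y,46+zb)),('p+',(x+u[0],y+u[1],18+zb)),('p-',(x-u[0],y-u[1],18+zb))):
        p=proj(f,P)[0];b=c[np.argmin(np.linalg.norm(c-p,axis=1))]
        print(nm,p.round(),b.round(),'world shift',(onz(f,*b,P[2])-P)[:2].round(1))
if __name__=='__main__': chk(*map(float,sys.argv[1:4]))
E
python3 -m inch '[{"x":0,"y":0,"z":0,"yaw":-1,"gripper":0.3},{"x":0,"y":0,"z":0,"yaw":-1,"gripper":0.3},{"x":0,"y":0,"z":0,"yaw":-1,"gripper":0.3},{"x":0,"y":0,"z":0,"yaw":-1,"gripper":0.3},{"x":0,"y":0,"z":0,"yaw":-1,"gripper":0.3},{"x":0,"y":0,"z":0,"yaw":-1,"gripper":0.3},{"x":0,"y":0,"z":0,"yaw":-1,"gripper":0.3},{"x":0,"y":0,"z":0,"yaw":-1,"gripper":0.3},{"x":0,"y":0,"z":0,"yaw":-1,"gripper":0.3},{"x":0,"y":0,"z":0,"yaw":-1,"gripper":0.3},{"x":0,"y":0,"z":0,"yaw":-1,"gripper":0.3},{"x":0,"y":0,"z":0,"yaw":-0.35,"gripper":0.3}]';python3 -m inch '[{"x":2.7,"y":-2.8,"z":0.2,"yaw":0,"gripper":0.3},{"x":2.7,"y":-2.8,"z":0.2,"yaw":0,"gripper":0.3},{"x":2.7,"y":-2.8,"z":0.2,"yaw":0,"gripper":0.3},{"x":2.7,"y":-2.8,"z":0.2,"yaw":0,"gripper":0.3},{"x":2.8,"y":-2.8,"z":0.2,"yaw":0,"gripper":0.3},{"x":2.8,"y":-2.9,"z":0.2,"yaw":0,"gripper":0.3},{"x":0,"y":0,"z":0,"yaw":0,"gripper":0.3},{"x":0,"y":0,"z":0,"yaw":0,"gripper":0.3},{"x":0,"y":0,"z":0,"yaw":0,"gripper":0.3},{"x":0,"y":0,"z":0,"yaw":0,"gripper":0.3}]'; python3 chk.py 444.5 91.5 43;python3 go.py 444.5 91.5 25.5 43
```

```text
time_s: 15.67
ee_pos: [438.9, -143.8, 138.1]
ee_rot: [-179.8, 0.1, 43.2]
force: [0.2, -0.2, -0.0]
gripper_width: 59.3
time_s: 16.5
ee_pos: [444.2, 90.1, 127.1]
ee_rot: [-180.0, 0.1, 42.9]
force: [-0.0, 0.2, 0.7]
gripper_width: 58.9
stem [318. 264.] [312. 286.] world shift [-14.5  -8.1]
p+ [318. 218.] [317. 216.] world shift [0.6 1.2]
p- [318. 283.] [312. 286.] world shift [-5.1  1.6]
yaw units -0.02 -> 43.0 deg; x 0.11 y -0.11 z 10.19 cm; q6 57
```

```bash
python3 -m inch '[{"x":0.05,"y":-0.1,"z":3,"yaw":0,"gripper":0.3},{"x":0,"y":0,"z":3,"yaw":0,"gripper":0.3},{"x":0,"y":0,"z":2,"yaw":0,"gripper":0.3},{"x":0,"y":0,"z":1,"yaw":0,"gripper":0.3},{"x":0,"y":0,"z":0.7,"yaw":0,"gripper":0.3},{"x":0,"y":0,"z":0.5,"yaw":0,"gripper":0.3},{"x":0,"y":0,"z":0,"yaw":0,"gripper":-1},{"x":0,"y":0,"z":0,"yaw":0,"gripper":-1},{"x":0,"y":0,"z":0,"yaw":0,"gripper":-1},{"x":0,"y":0,"z":0,"yaw":0,"gripper":-1},{"x":0,"y":0,"z":0,"yaw":0,"gripper":-1}]' 40; python3 -m inch '[{"x":0,"y":0,"z":-1,"yaw":0,"gripper":-1},{"x":0,"y":0,"z":-3,"yaw":0,"gripper":-1},{"x":0,"y":0,"z":-4,"yaw":0,"gripper":-1},{"x":0,"y":0,"z":-3,"yaw":0,"gripper":-1},{"x":0,"y":0,"z":0,"yaw":0,"gripper":-1},{"x":0,"y":0,"z":0,"yaw":0,"gripper":-1},{"x":0,"y":0,"z":0,"yaw":0,"gripper":-1},{"x":0,"y":0,"z":0,"yaw":0,"gripper":-1}]'; python3 -m inch '[{"x":0,"y":0,"z":0,"yaw":0,"gripper":-1}]';python3 -m inch '[{"x":0,"y":0,"z":0,"yaw":0,"gripper":-1}]'
python3 go.py 447.3 -224.5 38.5 13; python3 go.py 460 366 70 43
```

```text
time_s: 17.47
ee_pos: [445.0, 92.3, 26.7]
ee_rot: [179.9, -0.1, 43.0]
force: [-0.4, -1.3, 3.4]
gripper_width: 35.3
time_s: 18.13
ee_pos: [442.9, 92.0, 134.3]
ee_rot: [-179.9, 0.2, 43.0]
force: [1.1, 0.0, -1.9]
gripper_width: 35.9
time_s: 18.22
ee_pos: [443.3, 92.1, 134.3]
ee_rot: [-179.9, 0.2, 43.0]
force: [0.2, -0.1, -2.0]
gripper_width: 35.9
time_s: 18.3
ee_pos: [443.7, 92.1, 134.6]
ee_rot: [-179.9, 0.1, 43.0]
force: [-0.1, -0.3, -2.5]
gripper_width: 35.7
yaw units 6.00 -> 13.0 deg; x -6.77 y 30.93 z 9.61 cm; q6 57
yaw units -0.00 -> 43.0 deg; x 19.87 y -18.92 z 6.46 cm; q6 57
```

```bash
python3 -m inch '[{"x":1.5,"y":-1.5,"z":0,"yaw":0,"gripper":-1},{"x":2.6,"y":-2.6,"z":0,"yaw":0,"gripper":-1},{"x":2.7,"y":-2.6,"z":0,"yaw":0,"gripper":-1},{"x":2.7,"y":-2.6,"z":0,"yaw":0,"gripper":-1},{"x":2.7,"y":-2.6,"z":0,"yaw":0,"gripper":-1},{"x":2.7,"y":-2.6,"z":0,"yaw":0,"gripper":-1},{"x":2.6,"y":-2.5,"z":0,"yaw":0,"gripper":-1},{"x":2.3,"y":-1.9,"z":0,"yaw":0,"gripper":-1},{"x":0,"y":0,"z":0,"yaw":0,"gripper":-1},{"x":0,"y":0,"z":0,"yaw":0,"gripper":-1},{"x":0,"y":0,"z":0,"yaw":0,"gripper":-1}]'
python3 - <<'E'
from h import *
w=grab('wrist');s=grab('side')
c=np.hstack([cv2.resize(w['pixels'],(400,300)),cv2.resize(s['pixels'],(400,300))])
cv2.imwrite('pics/p8.png',c[:,:,::-1])
import pickle;pickle.dump({'wrist':w,'side':s},open('F8.pkl','wb'))
E
```

```text
time_s: 19.22
ee_pos: [459.7, 364.8, 134.7]
ee_rot: [180.0, 0.2, 43.0]
force: [-0.4, -0.9, -2.7]
gripper_width: 35.8
```

View pics/p8.png

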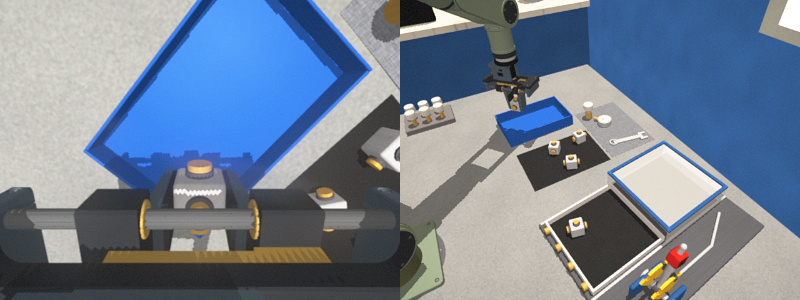

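```bash
python3 - <<'E'
from h import *
import pickle
w=pickle.load(open('F8.pkl','rb'))['wrist']
a,b=onz(w,136,243,49),onz(w,594,110,49);print(a,b,(a+b)/2, np.linalg.norm(a-b),np.hypot(260,170))
E
python3 -m inch '[{"x":0,"y":0,"z":3,"yaw":0,"gripper":-1},{"x":0,"y":0,"z":3,"yaw":0,"gripper":-1},{"x":0,"y":0,"z":2,"yaw":0,"gripper":-1},{"x":0,"y":0,"z":1,"yaw":0,"gripper":-1},{"x":0,"y":0,"z":1,"yaw":0,"gripper":-1},{"x":0,"y":0,"z":0,"yaw":0,"gripper":-1},{"x":0,"y":0,"z":0,"yaw":0,"gripper":-1}]'
python3 -m inch '[{"x":0,"y":0,"z":0,"yaw":0,"gripper":0.3},{"x":0,"y":0,"z":0,"yaw":0,"gripper":0.3},{"x":0,"y":0,"z":0,"yaw":0,"gripper":0.3},{"x":0,"y":0,"z":0,"yaw":0,"gripper":0.3},{"x":0,"y":0,"z":-2,"yaw":0,"gripper":0.3},{"x":0,"y":0,"z":-4,"yaw":0,"gripper":0.3},{"x":0,"y":0,"z":-4,"yaw":0,"gripper":0.3},{"x":0,"y":0,"z":0,"yaw":0,"gripper":0.3},{"x":0,"y":0,"z":0,"yaw":0,"gripper":0.3},{"x":0,"y":0,"z":0,"yaw":0,"gripper":0.3}]'
python3 go.py 519 193.5 125 54
```

```text
[386.89060936 463.38197889  49.        ] [643.8431985  309.87147123  49.        ] [515.36690393 386.62672506  49.        ] 299.3160687766981 310.64449134018133
time_s: 19.9
ee_pos: [460.9, 365.5, 36.5]
ee_rot: [180.0, -0.1, 43.0]
force: [-0.6, -0.4, -2.5]
gripper_width: 35.8
time_s: 20.73
ee_pos: [460.0, 365.3, 135.9]
ee_rot: [180.0, -0.0, 43.0]
force: [-0.2, -1.0, -0.5]
gripper_width: 59.0
yaw units -2.20 -> 54.0 deg; x -10.43 y 14.87 z 1.09 cm; q6 84
```

```bash
python3 -m inch '[{"x":0,"y":0,"z":0,"yaw":-1,"gripper":0.3},{"x":0,"y":0,"z":0,"yaw":-1,"gripper":0.3},{"x":0,"y":0,"z":0,"yaw":-0.2,"gripper":0.3},{"x":-2.6,"y":3.7,"z":0.2,"yaw":0,"gripper":0.3},{"x":-2.6,"y":3.7,"z":0.2,"yaw":0,"gripper":0.3},{"x":-2.6,"y":3.7,"z":0.2,"yaw":0,"gripper":0.3},{"x":-2.6,"y":3.7,"z":0.2,"yaw":0,"gripper":0.3},{"x":0,"y":0,"z":0,"yaw":0,"gripper":0.3},{"x":0,"y":0,"z":0,"yaw":0,"gripper":0.3},{"x":0,"y":0,"z":0,"yaw":0,"gripper":0.3},{"x":0,"y":0,"z":0,"yaw":0,"gripper":0.3}]'; python3 chk.py 519 193.5 54;python3 go.py 519 193.5 25.5 54
```

```text
time_s: 21.65
ee_pos: [513.7, 209.0, 128.0]
ee_rot: [-180.0, 0.0, 54.0]
force: [0.0, -0.5, 0.2]
gripper_width: 59.3
stem [339. 278.] [338. 276.] world shift [0.4 1.9]
p+ [337. 232.] [335. 230.] world shift [-0.   2.1]
p- [336. 296.] [336. 298.] world shift [-1.7 -1.6]
yaw units 0.02 -> 54.0 deg; x -0.96 y 1.35 z 10.27 cm; q6 57
```

```bash
python3 -m inch '[{"x":-0.9,"y":1.3,"z":2,"yaw":0,"gripper":0.3},{"x":0,"y":0,"z":3,"yaw":0,"gripper":0.3},{"x":0,"y":0,"z":3,"yaw":0,"gripper":0.3},{"x":0,"y":0,"z":1,"yaw":0,"gripper":0.3},{"x":0,"y":0,"z":0.7,"yaw":0,"gripper":0.3},{"x":0,"y":0,"z":0.5,"yaw":0,"gripper":0.3},{"x":0,"y":0,"z":0,"yaw":0,"gripper":-1},{"x":0,"y":0,"z":0,"yaw":0,"gripper":-1},{"x":0,"y":0,"z":0,"yaw":0,"gripper":-1},{"x":0,"y":0,"z":0,"yaw":0,"gripper":-1},{"x":0,"y":0,"z":0,"yaw":0,"gripper":-1}]' 40; python3 -m inch '[{"x":0,"y":0,"z":-1,"yaw":0,"gripper":-1},{"x":0,"y":0,"z":-3,"yaw":0,"gripper":-1},{"x":0,"y":0,"z":-4,"yaw":0,"gripper":-1},{"x":0,"y":0,"z":-3,"yaw":0,"gripper":-1},{"x":0,"y":0,"z":0,"yaw":0,"gripper":-1},{"x":0,"y":0,"z":0,"yaw":0,"gripper":-1},{"x":0,"y":0,"z":0,"yaw":0,"gripper":-1},{"x":0,"y":0,"z":0,"yaw":0,"gripper":-1}]'; python3 -m inch '[{"x":0,"y":0,"z":0,"yaw":0,"gripper":-1}]';python3 -m inch '[{"x":0,"y":0,"z":0,"yaw":0,"gripper":-1}]'
python3 go.py 447.3 -224.5 38.5 14; python3 go.py 528 375 36 54
```

```text
time_s: 22.62
ee_pos: [519.9, 193.9, 27.8]
ee_rot: [180.0, -0.1, 54.0]
force: [-1.9, 3.4, 5.0]
gripper_width: 35.6
time_s: 23.28
ee_pos: [517.7, 192.3, 134.3]
ee_rot: [-179.8, 0.3, 54.0]
force: [-0.5, -0.0, -5.2]
gripper_width: 35.9
time_s: 23.37
ee_pos: [518.2, 192.5, 134.4]
ee_rot: [-179.9, 0.2, 54.0]
force: [0.2, 0.5, -5.7]
gripper_width: 35.5
time_s: 23.45
ee_pos: [518.7, 192.8, 134.9]
ee_rot: [-179.9, 0.2, 54.0]
force: [0.5, -0.4, -5.5]
gripper_width: 35.7
yaw units 8.00 -> 14.0 deg; x -17.02 y 38.76 z 9.64 cm; q6 55
yaw units 0.00 -> 54.0 deg; x 15.29 y -9.96 z 9.89 cm; q6 55
```

```bash
python3 -m inch '[{"x":0,"y":0,"z":0,"yaw":1,"gripper":-1},{"x":0,"y":0,"z":0,"yaw":1,"gripper":-1},{"x":0,"y":0,"z":0,"yaw":1,"gripper":-1},{"x":0,"y":0,"z":0,"yaw":1,"gripper":-1},{"x":0,"y":0,"z":0,"yaw":1,"gripper":-1},{"x":0,"y":0,"z":0,"yaw":1,"gripper":-1},{"x":0,"y":0,"z":0,"yaw":1,"gripper":-1},{"x":0,"y":0,"z":0,"yaw":1,"gripper":-1},{"x":-0.7,"y":1.6,"z":0,"yaw":0,"gripper":-1},{"x":-1.3,"y":3,"z":0,"yaw":0,"gripper":-1},{"x":-1.5,"y":3.4,"z":0,"yaw":0,"gripper":-1},{"x":-1.5,"y":3.4,"z":0,"yaw":0,"gripper":-1}]'; python3 -m inch '[{"x":-1.5,"y":3.4,"z":0,"yaw":0,"gripper":-1},{"x":-1.5,"y":3.4,"z":0,"yaw":0,"gripper":-1},{"x":-1.5,"y":3.4,"z":0,"yaw":0,"gripper":-1},{"x":-1.5,"y":3.4,"z":0,"yaw":0,"gripper":-1},{"x":-1.5,"y":3.4,"z":0,"yaw":0,"gripper":-1},{"x":-1.5,"y":3.4,"z":0,"yaw":0,"gripper":-1},{"x":-1.5,"y":3,"z":0,"yaw":0,"gripper":-1},{"x":-0.8,"y":1.8,"z":0,"yaw":0,"gripper":-1},{"x":0,"y":0,"z":0,"yaw":0,"gripper":-1},{"x":0,"y":0,"z":0,"yaw":0,"gripper":-1},{"x":0,"y":0,"z":0,"yaw":0,"gripper":-1}]'; python3 go.py 447.3 -224.5 38.5 14
```

```text
time_s: 24.45
ee_pos: [497.9, 69.4, 135.7]
ee_rot: [180.0, 0.1, 14.1]
force: [0.4, -0.1, -4.9]
gripper_width: 35.8
time_s: 25.37
ee_pos: [449.6, -200.9, 136.0]
ee_rot: [-179.9, 0.0, 14.0]
force: [0.0, -0.1, -5.3]
gripper_width: 35.6
yaw units -0.00 -> 14.0 deg; x -0.80 y 2.24 z 9.75 cm; q6 51
```

```bash
python3 -m inch '[{"x":-0.8,"y":2.2,"z":0,"yaw":0,"gripper":-1},{"x":0,"y":0,"z":3,"yaw":0,"gripper":-1},{"x":0,"y":0,"z":3,"yaw":0,"gripper":-1},{"x":0,"y":0,"z":1.5,"yaw":0,"gripper":-1},{"x":0,"y":0,"z":1,"yaw":0,"gripper":-1},{"x":0,"y":0,"z":0.7,"yaw":0,"gripper":-1},{"x":0,"y":0,"z":0.5,"yaw":0,"gripper":-1},{"x":0,"y":0,"z":0,"yaw":0,"gripper":-1},{"x":0,"y":0,"z":0,"yaw":0,"gripper":-1},{"x":0,"y":0,"z":0,"yaw":0,"gripper":-1}]'; python3 -m inch '[{"x":0,"y":0,"z":0,"yaw":0,"gripper":0.3},{"x":0,"y":0,"z":0,"yaw":0,"gripper":0.3},{"x":0,"y":0,"z":0,"yaw":0,"gripper":0.3},{"x":0,"y":0,"z":0,"yaw":0,"gripper":0.3},{"x":0,"y":0,"z":-2,"yaw":0,"gripper":0.3},{"x":0,"y":0,"z":-4,"yaw":0,"gripper":0.3},{"x":0,"y":0,"z":-4,"yaw":0,"gripper":0.3},{"x":0,"y":0,"z":0,"yaw":0,"gripper":0.3},{"x":0,"y":0,"z":0,"yaw":0,"gripper":0.3},{"x":0,"y":0,"z":0,"yaw":0,"gripper":0.3}]'
python3 go.py 540 97 125 -20.5
```

```text
time_s: 26.2
ee_pos: [448.3, -224.9, 40.3]
ee_rot: [179.9, -0.1, 14.0]
force: [-0.9, 0.7, -5.8]
gripper_width: 35.6
time_s: 27.03
ee_pos: [447.1, -224.6, 139.4]
ee_rot: [-180.0, 0.0, 14.0]
force: [0.3, 0.7, 0.0]
gripper_width: 59.1
yaw units 6.90 -> -20.5 deg; x -2.56 y -33.38 z 1.44 cm; q6 48
```

```bash
python3 -m inch '[{"x":0,"y":0,"z":0,"yaw":1,"gripper":0.3},{"x":0,"y":0,"z":0,"yaw":1,"gripper":0.3},{"x":0,"y":0,"z":0,"yaw":1,"gripper":0.3},{"x":0,"y":0,"z":0,"yaw":1,"gripper":0.3},{"x":0,"y":0,"z":0,"yaw":1,"gripper":0.3},{"x":0,"y":0,"z":0,"yaw":1,"gripper":0.3},{"x":0,"y":0,"z":0,"yaw":0.9,"gripper":0.3},{"x":-0.2,"y":-3,"z":0,"yaw":0,"gripper":0.3},{"x":-0.2,"y":-3.3,"z":0,"yaw":0,"gripper":0.3},{"x":-0.2,"y":-3.3,"z":0,"yaw":0,"gripper":0.3},{"x":-0.3,"y":-3.3,"z":0,"yaw":0,"gripper":0.3},{"x":-0.3,"y":-3.3,"z":0,"yaw":0,"gripper":0.3}]'; python3 -m inch '[{"x":-0.3,"y":-3.3,"z":0,"yaw":0,"gripper":0.3},{"x":-0.3,"y":-3.3,"z":0.2,"yaw":0,"gripper":0.3},{"x":-0.3,"y":-3.3,"z":0.2,"yaw":0,"gripper":0.3},{"x":-0.3,"y":-3.3,"z":0.5,"yaw":0,"gripper":0.3},{"x":-0.2,"y":-3.3,"z":0.4,"yaw":0,"gripper":0.3},{"x":0,"y":0,"z":0,"yaw":0,"gripper":0.3},{"x":0,"y":0,"z":0,"yaw":0,"gripper":0.3},{"x":0,"y":0,"z":0,"yaw":0,"gripper":0.3}]'; python3 go.py 540 97 25.5 -20.5; python3 chk.py 540 97 -20.5
python3 - <<'E'
from chk import *
for n in('scene','side'): print(n);chk(627,199,0,n)
E
```

```text
time_s: 28.03
ee_pos: [491.9, -67.3, 137.7]
ee_rot: [180.0, 0.2, -20.5]
force: [-0.4, -0.3, 0.2]
gripper_width: 59.2
time_s: 28.7
ee_pos: [536.5, 90.2, 125.1]
ee_rot: [179.9, 0.2, -20.5]
force: [-0.7, 0.1, 0.3]
gripper_width: 59.2
yaw units 0.01 -> -20.5 deg; x 0.09 y -0.76 z 9.96 cm; q6 119
stem [308. 264.] [305. 265.] world shift [0.2 1.8]
p+ [309. 218.] [308. 218.] world shift [0.4 0.4]
p- [309. 284.] [306. 288.] world shift [-2.3  3.6]
scene
stem [393. 222.] [392. 220.] world shift [-4.7  2. ]
p+ [400. 235.] [399. 232.] world shift [-7.   7.9]
p- [383. 224.] [392. 220.] world shift [ 8.  22.7]
side
stem [289. 210.] [297. 213.] world shift [ 10.2 -20.3]
p+ [299. 215.] [297. 213.] world shift [-0.1 10.5]
p- [280. 223.] [297. 213.] world shift [49.9 10.5]
```

```bash
python3 -m inch '[{"x":0.1,"y":-0.85,"z":2,"yaw":0,"gripper":0.3},{"x":0,"y":0,"z":3,"yaw":0,"gripper":0.3},{"x":0,"y":0,"z":2.5,"yaw":0,"gripper":0.3},{"x":0,"y":0,"z":1.2,"yaw":0,"gripper":0.3},{"x":0,"y":0,"z":0.7,"yaw":0,"gripper":0.3},{"x":0,"y":0,"z":0.5,"yaw":0,"gripper":0.3},{"x":0,"y":0,"z":0,"yaw":0,"gripper":-1},{"x":0,"y":0,"z":0,"yaw":0,"gripper":-1},{"x":0,"y":0,"z":0,"yaw":0,"gripper":-1},{"x":0,"y":0,"z":0,"yaw":0,"gripper":-1},{"x":0,"y":0,"z":0,"yaw":0,"gripper":-1}]' 40; python3 -m inch '[{"x":0,"y":0,"z":-1,"yaw":0,"gripper":-1},{"x":0,"y":0,"z":-3,"yaw":0,"gripper":-1},{"x":0,"y":0,"z":-4,"yaw":0,"gripper":-1},{"x":0,"y":0,"z":-3,"yaw":0,"gripper":-1},{"x":0,"y":0,"z":0,"yaw":0,"gripper":-1},{"x":0,"y":0,"z":0,"yaw":0,"gripper":-1},{"x":0,"y":0,"z":0,"yaw":0,"gripper":-1},{"x":0,"y":0,"z":0,"yaw":0,"gripper":-1}]'; python3 -m inch '[{"x":0,"y":0,"z":0,"yaw":0,"gripper":-1}]';python3 -m inch '[{"x":0,"y":0,"z":0,"yaw":0,"gripper":-1}]'
python3 go.py 533.2 -134.8 38.5 -3.5; python3 go.py 525 374 36 -5.5
```

```text
time_s: 29.77
ee_pos: [542.3, 98.1, 28.6]
ee_rot: [-180.0, -0.1, -20.5]
force: [-0.5, -1.5, 3.3]
gripper_width: 36.1
time_s: 30.43
ee_pos: [540.0, 98.1, 135.9]
ee_rot: [179.9, 0.2, -20.5]
force: [-0.7, -0.3, -1.6]
gripper_width: 35.7
time_s: 30.52
ee_pos: [540.3, 98.1, 135.8]
ee_rot: [179.9, 0.2, -20.5]
force: [1.0, 0.1, -1.6]
gripper_width: 35.8
time_s: 30.6
ee_pos: [540.7, 98.2, 136.1]
ee_rot: [179.9, 0.1, -20.5]
force: [0.5, 0.3, -2.2]
gripper_width: 36.0
yaw units -3.40 -> -3.5 deg; x 0.67 y 23.30 z 9.76 cm; q6 120
yaw units -3.00 -> -5.5 deg; x -4.21 y -27.31 z 10.01 cm; q6 120
```

```bash
python3 -m inch '[{"x":0,"y":0,"z":0,"yaw":-1,"gripper":-1},{"x":0,"y":0,"z":0,"yaw":-1,"gripper":-1},{"x":0,"y":0,"z":0,"yaw":-1,"gripper":-1},{"x":0,"y":0,"z":0,"yaw":-1,"gripper":-1},{"x":0,"y":0,"z":0,"yaw":-1,"gripper":-1},{"x":0,"y":0,"z":0,"yaw":-1,"gripper":-1},{"x":0.2,"y":-2,"z":0,"yaw":0,"gripper":-1},{"x":0.3,"y":-3,"z":0,"yaw":0,"gripper":-1},{"x":0.3,"y":-3.2,"z":0,"yaw":0,"gripper":-1},{"x":0.4,"y":-3.2,"z":0,"yaw":0,"gripper":-1},{"x":0.4,"y":-3.2,"z":0,"yaw":0,"gripper":-1},{"x":0.4,"y":-3.2,"z":0,"yaw":0,"gripper":-1}]'; python3 -m inch '[{"x":0.4,"y":-3.2,"z":0,"yaw":0,"gripper":-1},{"x":0.3,"y":-3.2,"z":0,"yaw":0,"gripper":-1},{"x":0.3,"y":-3.2,"z":0,"yaw":0,"gripper":-1},{"x":0,"y":0,"z":0,"yaw":0,"gripper":-1},{"x":0,"y":0,"z":0,"yaw":0,"gripper":-1},{"x":0,"y":0,"z":0,"yaw":0,"gripper":-1}]'; python3 go.py 525 374 36 9.5
```

```text
time_s: 31.6
ee_pos: [531.3, 278.4, 136.6]
ee_rot: [180.0, 0.1, 9.5]
force: [0.1, -0.7, -2.2]
gripper_width: 35.7
time_s: 32.1
ee_pos: [525.4, 372.9, 136.5]
ee_rot: [179.9, 0.1, 9.5]
force: [0.2, -0.4, -2.5]
gripper_width: 35.5
yaw units 0.01 -> 9.5 deg; x -0.02 y -0.12 z 10.05 cm; q6 115
```

```bash
python3 -m inch '[{"x":1,"y":0,"z":2,"yaw":0,"gripper":-1},{"x":0,"y":0,"z":3,"yaw":0,"gripper":-1},{"x":0,"y":0,"z":3,"yaw":0,"gripper":-1},{"x":0,"y":0,"z":1,"yaw":0,"gripper":-1},{"x":0,"y":0,"z":1,"yaw":0,"gripper":-1},{"x":0,"y":0,"z":0,"yaw":0,"gripper":-1},{"x":0,"y":0,"z":0,"yaw":0,"gripper":-1}]'
python3 -m inch '[{"x":0,"y":0,"z":0,"yaw":0,"gripper":0.3},{"x":0,"y":0,"z":0,"yaw":0,"gripper":0.3},{"x":0,"y":0,"z":0,"yaw":0,"gripper":0.3},{"x":0,"y":0,"z":0,"yaw":0,"gripper":0.3},{"x":0,"y":0,"z":-2,"yaw":0,"gripper":0.3},{"x":0,"y":0,"z":-4,"yaw":0,"gripper":0.3},{"x":0,"y":0,"z":-4,"yaw":0,"gripper":0.3},{"x":0,"y":0,"z":0,"yaw":0,"gripper":0.3},{"x":0,"y":0,"z":0,"yaw":0,"gripper":0.3},{"x":0,"y":0,"z":0,"yaw":0,"gripper":0.3}]'
python3 - <<'E'
from h import *
import pickle
F={n:grab(n) for n in('wrist','scene','side')};pickle.dump(F,open('F9.pkl','wb'))
c=np.zeros((600,800,3),np.uint8);c[:300,:400]=cv2.resize(F['scene']['pixels'],(400,300))
c[:300,400:]=cv2.resize(F['side']['pixels'],(400,300))
c[300:,:400]=cv2.resize(F['scene']['pixels'][190:265,340:440],(400,300),interpolation=2)
c[300:,400:]=cv2.resize(F['side']['pixels'][175:250,240:340],(400,300),interpolation=2)
cv2.imwrite('pics/p9.png',c[:,:,::-1])
E
```

```text
time_s: 32.68
ee_pos: [536.5, 374.9, 38.4]
ee_rot: [-180.0, -0.1, 9.5]
force: [-0.8, 0.8, -1.1]
gripper_width: 35.7
time_s: 33.52
ee_pos: [535.5, 375.0, 137.9]
ee_rot: [-180.0, -0.0, 9.5]
force: [-0.0, -0.2, 0.4]
gripper_width: 59.3
```

View pics/p9.png

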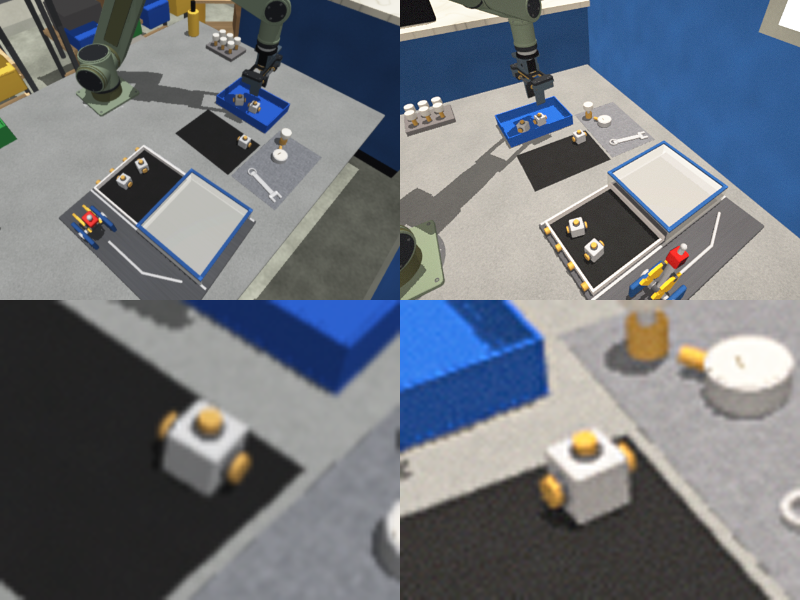

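```bash
python3 - <<'E'
from v import *
import pickle
F=pickle.load(open('F9.pkl','rb'));s,d=F['scene'],F['side']
valves(s,{'sc':((392.25,218.75),(382,221.25),(399.75,231.75))})
valves(d,{'sd':((286.25,210),(278,222.75),(296.5,214.5))})
print(tri([(s,392.25,218.75),(d,286.25,210)]))
E
python3 go.py 623 200 125 -2
```

```text
sc [620.3 205.1] portmid [620.6 204.6] yaw 5.1 len 51.1
sd [621.5 200.7] portmid [623.3 202.7] yaw 5.0 len 51.0
[621.39574962 202.82732612  46.28711263]
yaw units 2.30 -> -2.0 deg; x 9.41 y 17.14 z 1.10 cm; q6 114
```

```bash
python3 -m inch '[{"x":0,"y":0,"z":0,"yaw":0.9,"gripper":0.3},{"x":1,"y":2.6,"z":0,"yaw":0,"gripper":0.3},{"x":1,"y":2.6,"z":0,"yaw":0,"gripper":0.3},{"x":1,"y":2.6,"z":0,"yaw":0,"gripper":0.3},{"x":1,"y":2.6,"z":0.2,"yaw":0,"gripper":0.3},{"x":1,"y":2.6,"z":0.3,"yaw":0,"gripper":0.3},{"x":1,"y":2.6,"z":0.3,"yaw":0,"gripper":0.3},{"x":1,"y":2.3,"z":0.3,"yaw":0,"gripper":0.3},{"x":0,"y":0,"z":0,"yaw":0,"gripper":0.3},{"x":0,"y":0,"z":0,"yaw":0,"gripper":0.3},{"x":0,"y":0,"z":0,"yaw":0,"gripper":0.3}]'; python3 chk.py 621.3 202.5 5; python3 go.py 621.3 202.5 25.5 5
```

```text
time_s: 34.58
ee_pos: [620.5, 203.2, 125.6]
ee_rot: [-180.0, 0.1, 5.0]
force: [0.4, 0.1, 0.6]
gripper_width: 59.4
stem [321. 265.] [321. 258.] world shift [4.7 0.5]
p+ [320. 219.] [320. 217.] world shift [1.7 0.3]
p- [320. 284.] [319. 286.] world shift [-1.2  1.2]
yaw units 0.01 -> 5.0 deg; x 0.07 y 0.12 z 10.04 cm; q6 102
```

```bash
python3 -m inch '[{"x":0.1,"y":0.05,"z":2,"yaw":0,"gripper":0.3},{"x":0,"y":0,"z":3,"yaw":0,"gripper":0.3},{"x":0,"y":0,"z":2.5,"yaw":0,"gripper":0.3},{"x":0,"y":0,"z":1.2,"yaw":0,"gripper":0.3},{"x":0,"y":0,"z":0.7,"yaw":0,"gripper":0.3},{"x":0,"y":0,"z":0.5,"yaw":0,"gripper":0.3},{"x":0,"y":0,"z":0,"yaw":0,"gripper":-1},{"x":0,"y":0,"z":0,"yaw":0,"gripper":-1},{"x":0,"y":0,"z":0,"yaw":0,"gripper":-1},{"x":0,"y":0,"z":0,"yaw":0,"gripper":-1},{"x":0,"y":0,"z":0,"yaw":0,"gripper":-1}]' 40; python3 -m inch '[{"x":0,"y":0,"z":-1,"yaw":0,"gripper":-1},{"x":0,"y":0,"z":-3,"yaw":0,"gripper":-1},{"x":0,"y":0,"z":-4,"yaw":0,"gripper":-1},{"x":0,"y":0,"z":-3,"yaw":0,"gripper":-1},{"x":0,"y":0,"z":0,"yaw":0,"gripper":-1},{"x":0,"y":0,"z":0,"yaw":0,"gripper":-1},{"x":0,"y":0,"z":0,"yaw":0,"gripper":-1},{"x":0,"y":0,"z":0,"yaw":0,"gripper":-1}]'; python3 -m inch '[{"x":0,"y":0,"z":0,"yaw":0,"gripper":-1}]';python3 -m inch '[{"x":0,"y":0,"z":0,"yaw":0,"gripper":-1}]'
python3 go.py 533.2 -134.8 38.5 5; python3 go.py 593 380 36 5
```

```text
time_s: 35.55
ee_pos: [623.0, 202.5, 28.9]
ee_rot: [-180.0, -0.1, 5.0]
force: [0.3, -0.2, 2.4]
gripper_width: 35.6
time_s: 36.22
ee_pos: [620.2, 201.9, 134.5]
ee_rot: [179.9, 0.4, 5.0]
force: [0.1, -0.4, -5.9]
gripper_width: 35.9
time_s: 36.3
ee_pos: [620.7, 202.0, 134.8]
ee_rot: [179.9, 0.3, 5.0]
force: [0.3, 0.3, -6.2]
gripper_width: 35.9
time_s: 36.38
ee_pos: [621.2, 202.2, 135.5]
ee_rot: [180.0, 0.2, 5.0]
force: [1.4, 0.4, -5.7]
gripper_width: 35.7
yaw units -0.00 -> 5.0 deg; x -11.71 y 32.81 z 9.70 cm; q6 102
yaw units -0.00 -> 5.0 deg; x -1.26 y -17.96 z 9.95 cm; q6 102
```

```bash
python3 -m inch '[{"x":-0.6,"y":1.6,"z":0,"yaw":0,"gripper":-1},{"x":-1.1,"y":3.1,"z":0,"yaw":0,"gripper":-1},{"x":-1.1,"y":3.1,"z":0,"yaw":0,"gripper":-1},{"x":-1.1,"y":3.1,"z":0,"yaw":0,"gripper":-1},{"x":-1.1,"y":3.1,"z":0,"yaw":0,"gripper":-1},{"x":-1.1,"y":3.1,"z":0,"yaw":0,"gripper":-1},{"x":-1.1,"y":3.1,"z":0,"yaw":0,"gripper":-1},{"x":-1.1,"y":3.1,"z":0,"yaw":0,"gripper":-1},{"x":-1.1,"y":3.1,"z":0,"yaw":0,"gripper":-1},{"x":-1.1,"y":3.1,"z":0,"yaw":0,"gripper":-1},{"x":-1.2,"y":3.3,"z":0,"yaw":0,"gripper":-1}]';python3 -m inch '[{"x":0,"y":0,"z":0,"yaw":0,"gripper":-1},{"x":0,"y":0,"z":0,"yaw":0,"gripper":-1},{"x":0,"y":0,"z":0,"yaw":0,"gripper":-1}]'; python3 go.py 533.2 -134.8 38.5 5
```

```text
time_s: 37.3
ee_pos: [533.2, -135.9, 137.2]
ee_rot: [-180.0, 0.0, 5.0]
force: [0.8, -1.0, -6.3]
gripper_width: 35.9
time_s: 37.55
ee_pos: [533.9, -134.5, 137.3]
ee_rot: [-180.0, 0.0, 4.9]
force: [0.2, -0.3, -6.6]
gripper_width: 35.5
yaw units -0.01 -> 5.0 deg; x -0.07 y 0.02 z 9.88 cm; q6 70
```

```bash
python3 -m inch '[{"x":0,"y":0,"z":3,"yaw":0,"gripper":-1},{"x":0,"y":0,"z":3,"yaw":0,"gripper":-1},{"x":0,"y":0,"z":1.6,"yaw":0,"gripper":-1},{"x":0,"y":0,"z":1,"yaw":0,"gripper":-1},{"x":0,"y":0,"z":0.7,"yaw":0,"gripper":-1},{"x":0,"y":0,"z":0.4,"yaw":0,"gripper":-1},{"x":0,"y":0,"z":0,"yaw":0,"gripper":-1},{"x":0,"y":0,"z":0,"yaw":0,"gripper":-1},{"x":0,"y":0,"z":0,"yaw":0,"gripper":-1}]'; python3 -m inch '[{"x":0,"y":0,"z":0,"yaw":0,"gripper":0.3},{"x":0,"y":0,"z":0,"yaw":0,"gripper":0.3},{"x":0,"y":0,"z":0,"yaw":0,"gripper":0.3},{"x":0,"y":0,"z":0,"yaw":0,"gripper":0.3},{"x":0,"y":0,"z":-2,"yaw":0,"gripper":0.3},{"x":0,"y":0,"z":-4,"yaw":0,"gripper":0.3},{"x":0,"y":0,"z":-4,"yaw":0,"gripper":0.3},{"x":0,"y":0,"z":-4,"yaw":0,"gripper":0.3},{"x":0,"y":0,"z":-4,"yaw":0,"gripper":0.3},{"x":0,"y":0,"z":-2,"yaw":0,"gripper":0.3},{"x":0,"y":0,"z":0,"yaw":0,"gripper":0.3},{"x":0,"y":0,"z":0,"yaw":0,"gripper":0.3}]'
python3 - <<'E'
from h import *
import pickle
F={n:grab(n) for n in('wrist','scene','side')};pickle.dump(F,open('F10.pkl','wb'))
c=np.hstack([cv2.resize(F['wrist']['pixels'],(400,300)),cv2.resize(F['scene']['pixels'],(400,300))])
c=np.vstack([c,np.hstack([cv2.resize(F['side']['pixels'][340:480,300:487],(400,300),interpolation=2),cv2.resize(F['scene']['pixels'][120:270,330:530],(400,300),interpolation=2)])])
cv2.imwrite('pics/p10.png',c[:,:,::-1])
E
python3 go.py 556.5 -381 240 6.2
```

```text
time_s: 38.3
ee_pos: [535.1, -134.5, 41.4]
ee_rot: [180.0, -0.1, 5.0]
force: [-0.2, 0.0, -5.9]
gripper_width: 35.8
time_s: 39.3
ee_pos: [534.6, -134.6, 242.0]
ee_rot: [179.9, -0.2, 5.0]
force: [0.9, 0.5, -0.0]
gripper_width: 59.6
yaw units -0.24 -> 6.2 deg; x -0.35 y 24.78 z -0.13 cm; q6 70
```

View pics/p10.png

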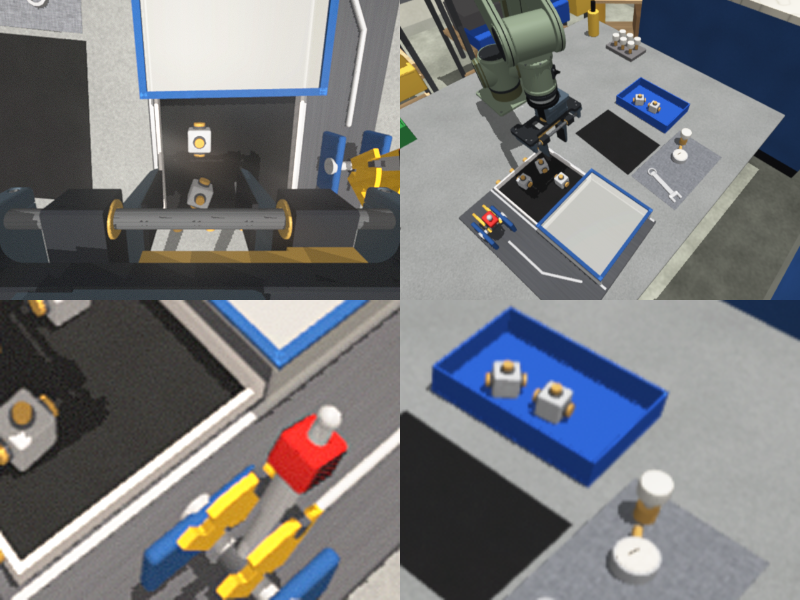

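```bash
python3 -m inch '[{"x":0,"y":3.1,"z":0,"yaw":-0.24,"gripper":0.3},{"x":-0.1,"y":3.1,"z":0,"yaw":0,"gripper":0.3},{"x":-0.1,"y":3.1,"z":0,"yaw":0,"gripper":0.3},{"x":-0.1,"y":3.1,"z":0,"yaw":0,"gripper":0.3},{"x":0,"y":3.1,"z":0,"yaw":0,"gripper":0.3},{"x":0,"y":3.1,"z":0,"yaw":0,"gripper":0.3},{"x":0,"y":3.1,"z":0,"yaw":0,"gripper":0.3},{"x":0,"y":3,"z":0,"yaw":0,"gripper":0.3},{"x":0,"y":0,"z":0,"yaw":0,"gripper":0.3},{"x":0,"y":0,"z":0,"yaw":0,"gripper":0.3},{"x":0,"y":0,"z":0,"yaw":0,"gripper":0.3}]'; python3 go.py 557 -380.5 153 6.2
python3 - <<'E'
from h import *
w=grab('wrist');h=cv2.cvtColor(w['pixels'],cv2.COLOR_RGB2HSV)
m=((h[...,0]<6)|(h[...,0]>174))&(h[...,1]>150)&(h[...,2]>60)
k,l,st,c=cv2.connectedComponentsWithStats(m.astype('uint8'));i=1+np.argmax(st[1:,4]);print(st[i],c[i],onz(w,*c[i],164))
E
```

```text
time_s: 40.37
ee_pos: [556.7, -379.7, 238.7]
ee_rot: [-179.8, 0.1, 6.2]
force: [0.7, 0.2, -0.4]
gripper_width: 59.5
yaw units -0.00 -> 6.2 deg; x 0.02 y 0.09 z 8.57 cm; q6 49
[ 300  233   42   54 1675] [320.65552239 260.22925373] [ 562.24025734 -379.58194207  164.        ]
```

```bash
python3 -m inch '[{"x":0,"y":0.05,"z":2.8,"yaw":0,"gripper":0.3},{"x":0,"y":0,"z":2.8,"yaw":0,"gripper":0.3},{"x":0,"y":0,"z":1.6,"yaw":0,"gripper":0.3},{"x":0,"y":0,"z":1,"yaw":0,"gripper":0.3},{"x":0,"y":0,"z":0.4,"yaw":0,"gripper":0.3},{"x":0,"y":0,"z":0,"yaw":0,"gripper":-1},{"x":0,"y":0,"z":0,"yaw":0,"gripper":-1},{"x":0,"y":0,"z":0,"yaw":0,"gripper":-1},{"x":0,"y":0,"z":0,"yaw":0,"gripper":-1},{"x":0,"y":0,"z":0,"yaw":0,"gripper":-1},{"x":0,"y":0,"z":0,"yaw":0,"gripper":-1}]' 30; python3 -m inch '[{"x":0.15,"y":0,"z":-0.4,"yaw":0,"gripper":-1},{"x":0.15,"y":0,"z":-0.4,"yaw":0,"gripper":-1},{"x":0.15,"y":0,"z":-0.4,"yaw":0,"gripper":-1},{"x":0.15,"y":0,"z":-0.3,"yaw":0,"gripper":-1},{"x":0,"y":0,"z":0,"yaw":0,"gripper":-1},{"x":0,"y":0,"z":0,"yaw":0,"gripper":-1}]'; python3 -m inch '[{"x":-0.93,"y":0,"z":-0.31,"yaw":0,"gripper":-1},{"x":-0.96,"y":0,"z":-0.23,"yaw":0,"gripper":-1},{"x":0,"y":0,"z":0,"yaw":0,"gripper":-1},{"x":0,"y":0,"z":0,"yaw":0,"gripper":-1}]'
```

```text
time_s: 41.33
ee_pos: [557.7, -380.5, 155.6]
ee_rot: [-180.0, -0.1, 6.2]
force: [0.4, 2.1, 3.6]
gripper_width: 27.8
time_s: 41.83
ee_pos: [563.0, -380.0, 169.1]
ee_rot: [-179.9, 0.1, 6.2]
force: [-1.0, 1.8, -6.7]
gripper_width: 27.8
time_s: 42.17
ee_pos: [544.5, -381.9, 174.9]
ee_rot: [-180.0, -0.0, 6.2]
force: [-0.2, 2.2, -6.1]
gripper_width: 27.8
```

```bash
python3 -m inch '[{"x":-0.97,"y":0,"z":-0.16,"yaw":0,"gripper":-1},{"x":-0.98,"y":0,"z":-0.08,"yaw":0,"gripper":-1},{"x":-0.98,"y":0,"z":0,"yaw":0,"gripper":-1},{"x":-0.98,"y":0,"z":0.08,"yaw":0,"gripper":-1},{"x":-0.97,"y":0,"z":0.16,"yaw":0,"gripper":-1},{"x":-0.96,"y":0,"z":0.23,"yaw":0,"gripper":-1},{"x":-0.93,"y":0,"z":0.31,"yaw":0,"gripper":-1},{"x":-0.69,"y":0,"z":0.28,"yaw":0,"gripper":-1},{"x":-0.2,"y":0,"z":0.1,"yaw":0,"gripper":-1},{"x":0,"y":0,"z":0,"yaw":0,"gripper":-1},{"x":0,"y":0,"z":0,"yaw":0,"gripper":-1}]'
```

```text
time_s: 43.08
ee_pos: [469.7, -390.0, 166.3]
ee_rot: [-180.0, -0.2, 6.2]
force: [2.7, 3.8, -4.2]
gripper_width: 27.8
```

```bash
python3 -m inch '[{"x":0.15,"y":0,"z":0.5,"yaw":0,"gripper":-1},{"x":0.15,"y":0,"z":0.5,"yaw":0,"gripper":-1},{"x":0.2,"y":0,"z":0.4,"yaw":0,"gripper":-1},{"x":0,"y":0,"z":0,"yaw":0,"gripper":-1},{"x":0,"y":0,"z":0,"yaw":0,"gripper":0.3},{"x":0,"y":0,"z":0,"yaw":0,"gripper":0.3},{"x":0,"y":0,"z":0,"yaw":0,"gripper":0.3},{"x":0,"y":0,"z":0,"yaw":0,"gripper":0.3},{"x":0,"y":0,"z":0,"yaw":0,"gripper":0.3},{"x":0,"y":0,"z":-3,"yaw":0,"gripper":0.3},{"x":0,"y":0,"z":-3,"yaw":0,"gripper":0.3},{"x":0,"y":0,"z":-3,"yaw":0,"gripper":0.3}]'
python3 -m inch '[{"x":0,"y":-4,"z":-2,"yaw":0,"gripper":1},{"x":0,"y":-4,"z":-2,"yaw":0,"gripper":1},{"x":0,"y":-4,"z":0,"yaw":0,"gripper":1},{"x":0,"y":-4,"z":0,"yaw":0,"gripper":1},{"x":0,"y":-4,"z":0,"yaw":0,"gripper":1},{"x":0,"y":-4,"z":0,"yaw":0,"gripper":1},{"x":0,"y":-4,"z":0,"yaw":0,"gripper":1},{"x":0,"y":-4,"z":0,"yaw":0,"gripper":1},{"x":0,"y":0,"z":0,"yaw":0,"gripper":1},{"x":0,"y":0,"z":0,"yaw":0,"gripper":1},{"x":0,"y":0,"z":0,"yaw":0,"gripper":1},{"x":0,"y":0,"z":0,"yaw":0,"gripper":1}]'
python3 - <<'E'
from h import *
import pickle
from scipy.optimize import least_squares
F={n:grab(n) for n in('scene','side')}
a=np.deg2rad(6.2);R=np.array([[np.cos(a),-np.sin(a)],[np.sin(a),np.cos(a)]])
def bb(f):
  h=cv2.cvtColor(f['pixels'],cv2.COLOR_RGB2HSV)
  m=((h[...,0]<6)|(h[...,0]>174))&(h[...,1]>150)&(h[...,2]>60)
  k,l,st,c=cv2.connectedComponentsWithStats(m.astype('uint8')); s=st[1+np.argmax(st[1:,4])];print(s)
  return np.array([s[0]+s[2]/2,s[1]+s[3]/2])
def box(L,e):
  c,sn=np.cos(L),np.sin(L)
  return np.array([[*(np.array([518.85,-384.26])+R@[x*c+z*sn,y]),50-x*sn+z*c] for x in(-18,18) for y in(-14,14) for z in(93+e,121+e)])
O={n:bb(F[n]) for n in F}
def mid(f,B): p=proj(f,B);return (p.min(0)+p.max(0))/2
r=least_squares(lambda q:np.concatenate([mid(F[n],box(*q))-O[n] for n in F]),[-.4,0]);print('lever',r.x[0]+.4,'slide',r.x[1],r.fun.round(1))
c=np.hstack([cv2.resize(F['side']['pixels'],(400,300)),cv2.resize(F['scene']['pixels'],(400,300))])
cv2.imwrite('pics/p11.png',c[:,:,::-1])
E
```

```text
time_s: 44.08
ee_pos: [473.0, -390.0, 242.1]
ee_rot: [-179.9, 0.1, 6.2]
force: [-0.3, -0.1, 0.2]
gripper_width: 59.3
time_s: 45.08
ee_pos: [439.6, -78.4, 278.9]
ee_rot: [180.0, 0.0, 6.1]
force: [-0.2, -0.7, -0.6]
gripper_width: 91.1
[102 312  28  26 360]
[381 429  37  40 633]
lever 0.031641238972757224 slide 0.8520952281779977 [-0.1  0.5 -0.6 -0.5]
```

View pics/p11.png

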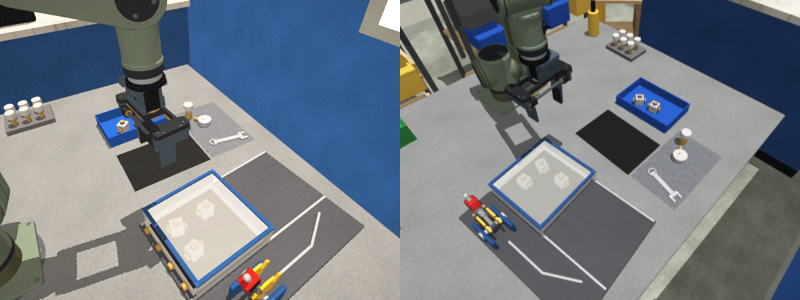

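```bash
python3 -c "
from workcell import env; print(env.job_done())"
```

```text
the job is handed in; nothing more can be done
None
```

I opened the cover, sorted all five valves by weight, shut the cover again and handed the job in. No verdict was reported.

- **Sorting:** Five valves were on the mat. Three weighed about 5.5 to 6.5 N when lifted, so I took them as complete and stood them in the tray. Two weighed about 2 to 2.5 N, so I took them as empty shells and put them in the blue bin.
- **Final state:** In the last pictures the three complete valves stand upright under the shut cover and the two shells lie in the bin. The mat is empty, the wrench, gauge and white-knob valve look undisturbed, and the arm is clear of everything.
- **Lever and collar:** A fit to the camera images put the lever at about 0.757 rad when open (limit above 0.74) and about 0.03 rad when shut (limit below 0.06). The collar read about 1 mm lifted both times (limit 3 mm), which I took as home. These are image estimates; the lever margins are small, and at both ends they match the play in the notch.
- **Disagreement:** Two estimates of the bin's centre differed by up to about 20 mm, so I placed the shells well inside it. Both are clearly in the bin in the pictures.
- **Disturbances:** I saw no slackened grip and no knocked valve. The run took about 45 s.

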